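# Move the sample vials to the wooden rack in reverse order

### The arm

A 6-joint arm with a two-finger parallel gripper is mounted at the origin on the work surface. World frame = base frame: x ahead of the robot, y to its left, z up, the work surface at z = 0. Lengths are in m, angles in rad, forces in N, time in s.
With the tool pointing down it reaches from about 0.375 to 0.9 m from the base axis. Payload 3.1 kg.
Tool frame: the origin (TCP) lies at the very end of the fingers, on their centre line; the grasp point (between the pads) lies 19 mm behind it (r.grip_point_offset is the z of the grasp point in the tool frame, in m); z points along the fingers, y is the direction in which the jaws open and shut (so a half turn about z gives the same grasp; the last joint's range is limited). The gripper opens to 87 mm and grips with 3 to 60 N. Pads are 19 mm wide; open, the fingers measure 117 mm over their backs; the gripper's body (75 mm by 190 mm) begins 51 mm behind the grasp point.
Start: joints at [1.107, 0.527, 1.433, -0, 1.181, -0.178], TCP at [0.176, 0.6, 0.223] pointing down, gripper open.
Joint ranges: [-3.08, 3.08], [-0.75, 2.2], [0.22, 2.44], [-1.43, 4.57], [0, 2.65], [-2.85, 2.85]. Speed limits (rad/s): [2.79, 2.79, 3.14, 3.14, 3.14, 3.14].

### API

Orientations are given as a rotation vector (axis times angle).
In Python, from rig import r gives the robot as it stands.
- The arm moves only by the tool drive_tool, never from a script. Its argument "targets" is a list of rows, each a list of 3 entries, a list of its own where there are three numbers: the turn, a rotation vector about the world's x, y, z in rad, then the shift along the world's x, y, z in m, then the finger opening in m, from 0 to 0.087. In form: [[[wx, wy, wz], [x, y, z], jaw], ...]. A call has 1 to 8 rows; each row shifts and turns the pose as measured when the row begins; what a row does not reach is not made up. A row lasts 1/12 s, in which the tool goes at most 41.7 mm and 7.16 degrees, less where a joint would pass 70% of its speed; a pose out of reach is approached as far as the arm can. A call is refused whole if a number of a shift passes 0.0417 or a number of a turn 0.125, either way. A call with a gripper value outside its range is refused whole. The fingers move at their own pace and stop on an object; the grip force is fixed at half the most. Time passes only in rows, so rows that do not move let the fingers close. It gives the time, the measured TCP pose, the force and the opening at its end, in the units of the state.
- r.sense(): the state, without advancing time (a new reading comes with each control period).
- r.snapshot(name): name is "side" or "top"; returns the picture (384x512x3 uint8, red, green, blue); there is no depth.
- r.camera_info(name): a dict with "fx", "fy", "cx", "cy" (pixels), "k1" (the pictures are not rectified: a ray, as slopes to the right and down, at radius r is drawn at 1 + k1 r^2 times it, then the intrinsics apply), "rvec" (rotation vector, rad) and "tvec" (3), from world to camera coordinates, as OpenCV has them. Camera axes: x right, y down, z forward; pixel columns grow to the right and rows downward; lengths in m; the calibration is good to about 2 mm. A picture is of the moment at which its call begins. camera_info takes no time and is no camera call.
- r.hand_in(): hands the job in, once; it reports no verdict.
The state is a dict: "time": time; "qpos": joint angles; "joint_vel": joint speeds; "tau": joint torques, N m; "eef_pos": TCP position; "tcp_rot": TCP orientation; "ft_force": force on the tool from outside, world axes, zero at the start; "ft_torque": the same for the moment, N m; "grip_width": finger opening in m.
Only numpy, scipy, OpenCV 4.12 (cv2) and the standard library are available. Lean on these libraries where they do the work, as an engineer would, in place of code of your own. Each camera call takes 0.05 s, during which the arm holds its last target.

### The job

Move the four capped sample vials from the white rack to the empty wooden rack in reverse order, one vial to a cell: the vial nearest the white rack's black end goes into the cell furthest from the wooden rack's black end, the next one into the next cell, and so on, so that the vial that was furthest from the black end is now the one beside it. The coloured tags on the white rack keep showing which vial started in which cell. Keep the vials upright all the time, and leave each standing flat on the floor of its cell, let go and still.

Things in the scene. Friction and masses are not known exactly. Their poses are not given: they have to be found in the camera images.
- vial_red_mid (a point): centre (half-way up, on the axis) of the sample vial with the red cap: an upright glass cylinder with a paper label band and a flat red cap, 28 mm in diameter and 80 mm tall in all, flat-bottomed, about 60 g, loose, standing in a cell of the white rack at the start; z points up along its axis, its yaw means nothing
- vial_yellow_mid (a point): centre (half-way up, on the axis) of the sample vial with the yellow cap: an upright glass cylinder with a paper label band and a flat yellow cap, 28 mm in diameter and 80 mm tall in all, flat-bottomed, about 60 g, loose, standing in a cell of the white rack at the start; z points up along its axis, its yaw means nothing
- vial_green_mid (a point): centre (half-way up, on the axis) of the sample vial with the green cap: an upright glass cylinder with a paper label band and a flat green cap, 28 mm in diameter and 80 mm tall in all, flat-bottomed, about 60 g, loose, standing in a cell of the white rack at the start; z points up along its axis, its yaw means nothing
- vial_blue_mid (a point): centre (half-way up, on the axis) of the sample vial with the blue cap: an upright glass cylinder with a paper label band and a flat blue cap, 28 mm in diameter and 80 mm tall in all, flat-bottomed, about 60 g, loose, standing in a cell of the white rack at the start; z points up along its axis, its yaw means nothing
- tag_red: red index tag, a fixed red block 13 x 32 x 14 mm (x, y, z; y along the row) outside the white rack's long side, marking the cell in which the red-capped vial starts; it stays there. Origin: centre of its underside, on the table; its cell's centre lies 34 mm along its -x axis; axes parallel to the white rack's
- tag_yellow: yellow index tag, a fixed yellow block 13 x 32 x 14 mm (x, y, z; y along the row) outside the white rack's long side, marking the cell in which the yellow-capped vial starts; it stays there. Origin: centre of its underside, on the table; its cell's centre lies 34 mm along its -x axis; axes parallel to the white rack's
- tag_green: green index tag, a fixed green block 13 x 32 x 14 mm (x, y, z; y along the row) outside the white rack's long side, marking the cell in which the green-capped vial starts; it stays there. Origin: centre of its underside, on the table; its cell's centre lies 34 mm along its -x axis; axes parallel to the white rack's
- tag_blue: blue index tag, a fixed blue block 13 x 32 x 14 mm (x, y, z; y along the row) outside the white rack's long side, marking the cell in which the blue-capped vial starts; it stays there. Origin: centre of its underside, on the table; its cell's centre lies 34 mm along its -x axis; axes parallel to the white rack's
- white_rack: white plastic rack holding the four vials, one per cell, at the start; coloured tags along its +x side. Fixed, any yaw, 53 x 216 mm (x, y). Four open cells in a row, centres at y = +73.5, +24.5, -24.5, -73.5 (x = 0), 45 mm square inside, floor 6 mm above the table; walls 4 mm thick, 16 high; end panels 10 thick, 34 high, the +y one black. Origin: centre of underside, on the table, z up.
- wooden_rack: wooden rack, empty at the start; its -y end panel is wood. Fixed, any yaw, 53 x 216 mm (x, y). Four open cells in a row, centres at y = +73.5, +24.5, -24.5, -73.5 (x = 0), 45 mm square inside, floor 6 mm above the table; walls 4 mm thick, 16 high; end panels 10 thick, 34 high, the +y one black. Origin: centre of underside, on the table, z up.
There are look-alikes about, which are no part of the job. Leave any pink look-alike of the part that bears vial_blue_mid alone.

How it is judged:
At the end, for the whole second after the job is handed in: Every vial stands in the wooden rack in the cell that mirrors the one its tag marks on the white rack (+y there is -y here), within 12.5 mm of the cell's centre along x and y, its centre 41 to 51 mm above the rack's underside, under 0.12 rad from upright, released and at rest (below 0.02 m/s) (((y of tag_red in the frame of white_rack between 0.0615 and 0.0855 m and y of vial_red_mid in the frame of wooden_rack between -0.086 and -0.061 m) or (y of tag_red in the frame of white_rack between 0.0125 and 0.0365 m and y of vial_red_mid in the frame of wooden_rack between -0.037 and -0.012 m) or (y of tag_red in the frame of white_rack between -0.0365 and -0.0125 m and y of vial_red_mid in the frame of wooden_rack between 0.012 and 0.037 m) or (y of tag_red in the frame of white_rack between -0.0855 and -0.0615 m and y of vial_red_mid in the frame of wooden_rack between 0.061 and 0.086 m)) and x of vial_red_mid in the frame of wooden_rack between -0.0125 and 0.0125 m and z of vial_red_mid in the frame of wooden_rack between 0.041 and 0.051 m and angle between each of vial_red_mid, vial_yellow_mid, vial_green_mid, vial_blue_mid's own z axis and vertical below 0.12 rad and linear speed of each of vial_red, vial_yellow, vial_green, vial_blue below 0.02 m/s and ((y of tag_yellow in the frame of white_rack between 0.0615 and 0.0855 m and y of vial_yellow_mid in the frame of wooden_rack between -0.086 and -0.061 m) or (y of tag_yellow in the frame of white_rack between 0.0125 and 0.0365 m and y of vial_yellow_mid in the frame of wooden_rack between -0.037 and -0.012 m) or (y of tag_yellow in the frame of white_rack between -0.0365 and -0.0125 m and y of vial_yellow_mid in the frame of wooden_rack between 0.012 and 0.037 m) or (y of tag_yellow in the frame of white_rack between -0.0855 and -0.0615 m and y of vial_yellow_mid in the frame of wooden_rack between 0.061 and 0.086 m)) and x of vial_yellow_mid in the frame of wooden_rack between -0.0125 and 0.0125 m and z of vial_yellow_mid in the frame of wooden_rack between 0.041 and 0.051 m and ((y of tag_green in the frame of white_rack between 0.0615 and 0.0855 m and y of vial_green_mid in the frame of wooden_rack between -0.086 and -0.061 m) or (y of tag_green in the frame of white_rack between 0.0125 and 0.0365 m and y of vial_green_mid in the frame of wooden_rack between -0.037 and -0.012 m) or (y of tag_green in the frame of white_rack between -0.0365 and -0.0125 m and y of vial_green_mid in the frame of wooden_rack between 0.012 and 0.037 m) or (y of tag_green in the frame of white_rack between -0.0855 and -0.0615 m and y of vial_green_mid in the frame of wooden_rack between 0.061 and 0.086 m)) and x of vial_green_mid in the frame of wooden_rack between -0.0125 and 0.0125 m and z of vial_green_mid in the frame of wooden_rack between 0.041 and 0.051 m and ((y of tag_blue in the frame of white_rack between 0.0615 and 0.0855 m and y of vial_blue_mid in the frame of wooden_rack between -0.086 and -0.061 m) or (y of tag_blue in the frame of white_rack between 0.0125 and 0.0365 m and y of vial_blue_mid in the frame of wooden_rack between -0.037 and -0.012 m) or (y of tag_blue in the frame of white_rack between -0.0365 and -0.0125 m and y of vial_blue_mid in the frame of wooden_rack between 0.012 and 0.037 m) or (y of tag_blue in the frame of white_rack between -0.0855 and -0.0615 m and y of vial_blue_mid in the frame of wooden_rack between 0.061 and 0.086 m)) and x of vial_blue_mid in the frame of wooden_rack between -0.0125 and 0.0125 m and z of vial_blue_mid in the frame of wooden_rack between 0.041 and 0.051 m); the robot touches nothing.
It fails at once if the red-capped vial tipped over (more than 35 degrees from upright) (angle between vial_red_mid's own z axis and vertical above 0.61 rad).
It fails at once if the yellow-capped vial tipped over (more than 35 degrees from upright) (angle between vial_yellow_mid's own z axis and vertical above 0.61 rad).
It fails at once if the green-capped vial tipped over (more than 35 degrees from upright) (angle between vial_green_mid's own z axis and vertical above 0.61 rad).
It fails at once if the blue-capped vial tipped over (more than 35 degrees from upright) (angle between vial_blue_mid's own z axis and vertical above 0.61 rad).
It also fails if it takes over 122 s, if anything falls off the work surface, if the arm or the gripper's body presses on something with over 40 N, if the wrist force passes 120 N, or if a joint passes its speed limit or range.

## Working session

There is one attempt and no reset: what is moved stays moved. The work goes in short steps, Python scripts to look and compute and a tool call to move; the robot and the scene stay as the last step left them, time stands still between calls to the robot, and variables do not carry over. Pictures are saved under pics/ and viewed, and the job is handed in when it is done.

Besides the shell and the picture viewer there is one more tool, called after ">>>" as name(argument=value, ...) on one line, values as JSON. drive_tool: Moves the arm, as the interface text tells. Its arguments: {"type":"object","properties":{"targets":{"type":"array"}},"required":["targets"]}

```bash
mkdir -p pics; ls; python3 - <<'E'
from rig import r
import cv2
for n in ("side","top"):
    im=r.snapshot(n); cv2.imwrite(f"pics/{n}0.png",im[:,:,::-1]); print(n,r.camera_info(n))
s=r.sense(); print(s)
print(r.grip_point_offset)
E
```

```text
pics
side {'fx': 451.4488811247644, 'fy': 451.4488811247644, 'cx': 259.59841234823386, 'cy': 187.36862704155467, 'k1': -0.18310892368257536, 'rvec': array([ 2.05238793, -0.72800783,  0.38871492]), 'tvec': array([-0.42369954,  0.24746383,  0.86349367])}
top {'fx': 347.4311523879573, 'fy': 347.4311523879573, 'cx': 257.3242276278154, 'cy': 192.55899775305815, 'k1': -0.09708017724035868, 'rvec': array([ 2.09737526, -2.14966685,  0.12779033]), 'tvec': array([0.0338562 , 0.54354759, 0.63555122])}
{'time': 0.1, 'qpos': array([ 1.10750036e+00,  5.28418034e-01,  1.43378665e+00,  2.02644180e-05,
        1.18138389e+00, -1.78552612e-01]), 'joint_vel': array([ 1.58660831e-03, -2.52247636e-03, -3.26491692e-03,  5.84544026e-04,
       -2.38716671e-04,  6.92194066e-05]), 'tau': array([-7.86971868e-04, -4.40989172e+01, -1.77149606e+01,  6.34776265e-02,
        5.34224231e-02, -3.79125015e-05]), 'eef_pos': array([0.17526617, 0.59923178, 0.22163797]), 'tcp_rot': array([-4.45684255e-01, -3.10916290e+00,  2.96521112e-03]), 'ft_force': array([-0.40874354, -0.36815047, -0.13478196]), 'ft_torque': array([-0.02965061,  0.0377543 , -0.0183852 ]), 'grip_width': 0.08690529107633616}
-0.0187
```

View pics/side0.png

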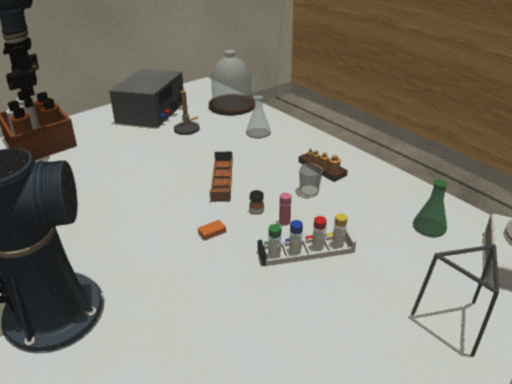

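View pics/top0.png

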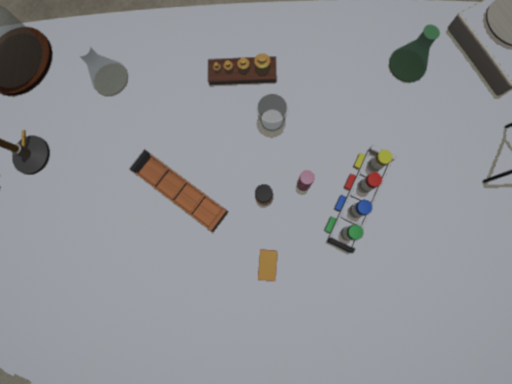

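The side view shows the white rack at about (305,245), with caps green (275,231), blue (296,228), red (320,223) and yellow (341,220). Its black end is at (263,250), next to green. The wooden rack is at (222,178) with its black end at (223,157). The pink look-alike is at (285,208). The top view shows the same things: white rack black end (341,245), wooden rack black end (141,161), pink look-alike (306,180).

```bash
cat > h.py <<'E'
import numpy as np, cv2
from rig import r
def cam(n):
    c=r.camera_info(n); R=cv2.Rodrigues(c["rvec"])[0]
    K=np.array([[c["fx"],0,c["cx"]],[0,c["fy"],c["cy"]],[0,0,1]]); D=np.array([c["k1"],0,0,0.])
    return R,c["tvec"],K,D,c["rvec"]
def ray(n,uv):
    R,t,K,D,_=cam(n); p=cv2.undistortPoints(np.array([[uv]],float),K,D)[0,0]
    d=R.T@np.array([p[0],p[1],1]); return -R.T@t,d/np.linalg.norm(d)
def onz(n,uv,z):
    o,d=ray(n,uv); return o+d*(z-o[2])/d[2]
def proj(n,P):
    R,t,K,D,rv=cam(n); return cv2.projectPoints(np.array(P,float).reshape(-1,3),rv,t,K,D)[0].reshape(-1,2)
E
python3 - <<'E'
from h import *
for n in("side","top"):
    R,t,*_=cam(n); print(n,-R.T@t, proj(n,[[0.176,.6,.22],[0,0,0],[.5,0,0]]))
top=cv2.imread("pics/top0.png"); side=cv2.imread("pics/side0.png")
a=cv2.resize(top[130:265,290:410],None,fx=4.4,fy=4.4,interpolation=cv2.INTER_CUBIC)
cv2.imwrite("pics/topw.png",a)
cv2.imwrite("pics/topwood.png",cv2.resize(top[140:240,120:240],None,fx=6,fy=6,interpolation=cv2.INTER_CUBIC))
cv2.imwrite("pics/sidew.png",cv2.resize(side[180:275,200:365],None,fx=4.8,fy=4.8,interpolation=cv2.INTER_CUBIC))
hsv=cv2.cvtColor(top,cv2.COLOR_BGR2HSV)
for c,lo,hi in(("red",0,6),("red2",172,180),("yel",22,34),("gre",45,80),("blu",105,125)):
    m=cv2.inRange(hsv,(lo,120,60),(hi,255,255)); m[:,:290]=0; m[:, 410:]=0; m[:130]=0
    k,_,st,ce=cv2.connectedComponentsWithStats(m)
    for i in range(1,k):
        if st[i,4]>12: print(c,st[i],ce[i].round(1),"z0:",onz("top",ce[i],0).round(4),"z14:",onz("top",ce[i],.014).round(4),"z86",onz("top",ce[i],.086).round(4))
E
```

```text
side [-0.03735069 -0.72338722  0.67948276] [[ 29.81262788 100.05525919]
 [ 51.17854685 309.09728801]
 [245.6042705  216.96390875]]
top [ 0.43858563 -0.00244041  0.712848  ] [[-85.24436882 401.32232978]
 [274.51279829 468.51455718]
 [268.52764486 216.78014359]]
red [367 172  15  15 171] [373.9 179.3] z0: [ 0.5724 -0.2221  0.    ] z14: [ 0.5697 -0.2178  0.014 ] z86 [ 0.5562 -0.1956  0.086 ]
red [345 175  11  14  85] [349.8 181.3] z0: [ 0.5693 -0.1713  0.    ] z14: [ 0.5668 -0.1679  0.014 ] z86 [ 0.5536 -0.1509  0.086 ]
yel [377 151  15  14 158] [383.9 157.2] z0: [ 0.6193 -0.2472  0.    ] z14: [ 0.6158 -0.2424  0.014 ] z86 [ 0.5975 -0.2176  0.086 ]
yel [355 154  10  14  78] [359.1 160.6] z0: [ 0.6131 -0.1937  0.    ] z14: [ 0.6096 -0.19    0.014 ] z86 [ 0.592  -0.1707  0.086 ]
gre [326 218   9  14  66] [330.2 224.5] z0: [ 0.4809 -0.1255  0.    ] z14: [ 0.48   -0.1231  0.014 ] z86 [ 0.4758 -0.1106  0.086 ]
gre [349 225  13  14 144] [354.9 231.7] z0: [ 0.4647 -0.1753  0.    ] z14: [ 0.4641 -0.1719  0.014 ] z86 [ 0.4615 -0.1544  0.086 ]
blu [335 196  11  15  84] [340.1 202.7] z0: [ 0.525  -0.1483  0.    ] z14: [ 0.5233 -0.1455  0.014 ] z86 [ 0.5146 -0.1307  0.086 ]
blu [357 200  15  15 169] [363.8 206.9] z0: [ 0.515  -0.1969  0.    ] z14: [ 0.5135 -0.193   0.014 ] z86 [ 0.5058 -0.1734  0.086 ]
```

View pics/topw.png

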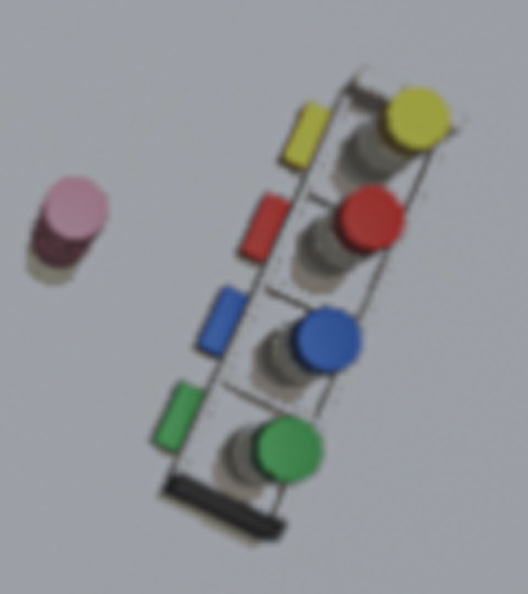

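View pics/topwood.png

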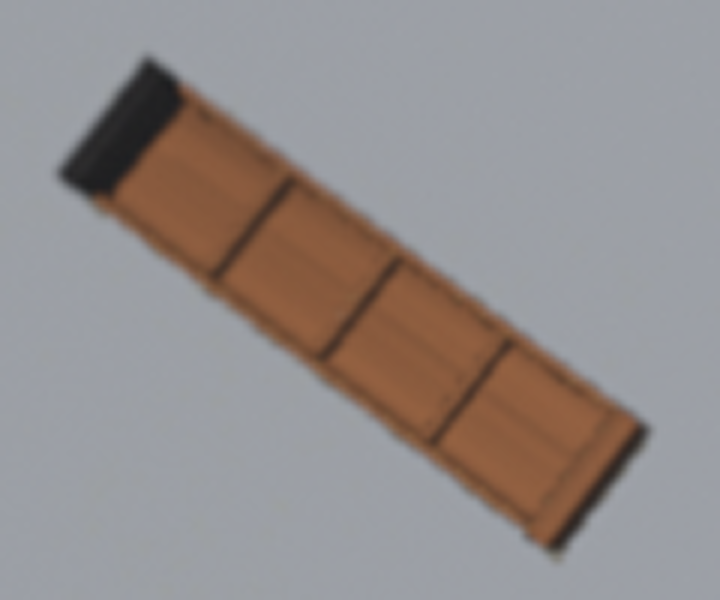

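View pics/sidew.png

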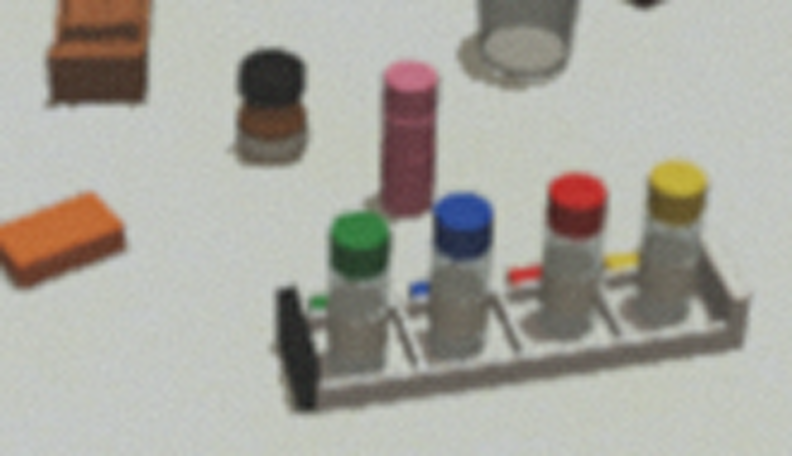

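```bash
python3 - <<'E'
from h import *
def w(p,z): return onz("top",(p[0]/6+120-0.42,p[1]/6+140-0.42),z)[:2]
L=[w((148,57),.034),w((63,176),.034)]   # black outer top edge
R=[w((638,424),.034),w((550,545),.034)]  # wood outer top edge (approx)
mL=(L[0]+L[1])/2; mR=(R[0]+R[1])/2
print("ends",mL,mR,"len",np.linalg.norm(mL-mR),"widths",np.linalg.norm(L[0]-L[1]),np.linalg.norm(R[0]-R[1]))
u=(mL-mR)/np.linalg.norm(mL-mR); print("u",u,"centre",(mL+mR)/2)
for a,b in (((289,182),(217,277)),((397,262),(325,357)),((508,343),(436,440))):
    A=w(a,.016);B=w(b,.016); m=(A+B)/2; print("div",m,np.linalg.norm(A-B),"rel",(m-(mL+mR)/2)@u)
# white rack from tags
T=np.array([[.6096,-.19],[.5668,-.1679],[.5233,-.1455],[.48,-.1231]])
c=T.mean(0); v=(T[3]-T[0])/np.linalg.norm(T[3]-T[0]); x=np.array([v[1],-v[0]])
print("tag spacing",np.diff(T@v),"u",v,"yaw",np.arctan2(-v[0],v[1]),"white centre",c-.034*x)
# caps by two views
top=cv2.imread("pics/top0.png"); side=cv2.imread("pics/side0.png")
for n,im,box in(("top",top,(340,410)),("side",side,(262,352))):
    h=cv2.cvtColor(im,cv2.COLOR_BGR2HSV)
    for cc,lo,hi,V in(("yel",22,34,0),("red",0,6,0),("blu",105,125,0),("gre",45,80,0)):
        if n=="side": continue
        m=cv2.inRange(h,(lo,120,60),(hi,255,255)); m[:,:352 if cc!="gre" else 340]=0; m[:,405:]=0;m[:145]=0
        if cc=="yel": m[:,:370]=0
        k,_,st,ce=cv2.connectedComponentsWithStats(m); i=1+np.argmax(st[1:,4]); mm=ce[i]
        P=onz(n,mm,.084); 
        d=(P[:2]-(c-.034*x)); print(cc,P.round(4),"in rack x,y",(d@x).round(4),(d@v).round(4))
# check in side
cw=(mL+mR)/2; xw=np.array([u[1],-u[0]])
print("wood yaw",np.arctan2(-u[0],u[1]))
P=[]
for sy in(-.108,.108):
  for sx in(-.0265,.0265):
    q=cw+u*sy+xw*sx; P.append([*q,.034])
for sy in(-.108,.108):
  for sx in(-.0265,.0265):
    q=c-.034*x+v*sy+x*sx; P.append([*q,.034])
for n,im in(("side",side),("top",top)):
  o=cv2.resize(im,None,fx=4,fy=4,interpolation=cv2.INTER_CUBIC)
  for p in proj(n,P): cv2.circle(o,tuple(int(round(t)) for t in (p*4+2)),3,(255,0,255),-1)
  o=o[560:1100,800:1450] if n=="side" else o[520:1040,500:1280] if 0 else o[540:1060,800:1600] if 0 else o
  if n=="top": o=cv2.resize(o[540:1060,480:1640],None,fx=.68,fy=.68)
  cv2.imwrite(f"pics/chk_{n}.png",o)
E
```

```text
ends [0.62265654 0.26735277] [0.49251825 0.09815405] len 0.21345768516207214 widths 0.050115134037469096 0.04880828717443521
u [0.60966786 0.79265699] centre [0.5575874  0.18275341]
div [0.58505787 0.21987964] 0.041197075558203726 rel 0.046176232324635406
div [0.5558298 0.1812153] 0.04074668125497373 rel -0.0022907420571787285
div [0.52650447 0.14245164] 0.04087421526940005 rel -0.05089574412951238
tag spacing [0.04816897 0.0489286  0.04875088] u [-0.88859361  0.45869531] yaw 1.0942699450571074 white centre [ 0.52932936 -0.18683718]
yel [ 0.598  -0.2183  0.084 ] in rack x,y 0.0035 -0.0755
red [ 0.5566 -0.1962  0.084 ] in rack x,y 0.0042 -0.0285
blu [ 0.506  -0.1739  0.084 ] in rack x,y 0.0008 0.0266
gre [ 0.4616 -0.1549  0.084 ] in rack x,y -0.0027 0.0748
wood yaw -0.6556414971319187
```

View pics/chk_side.png

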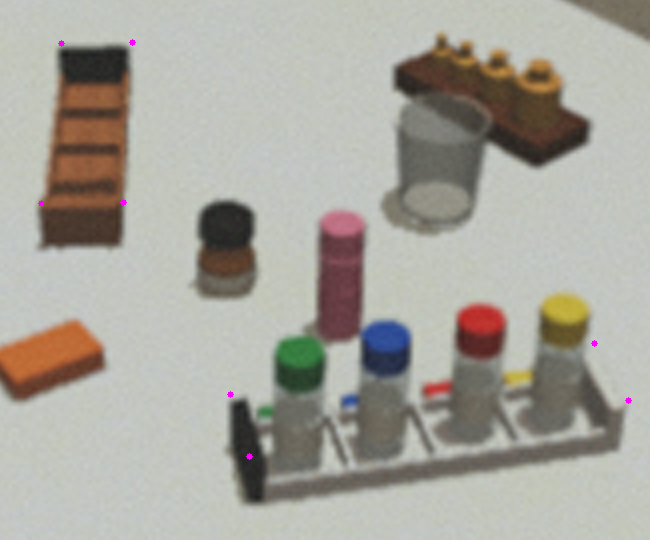

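View pics/chk_top.png

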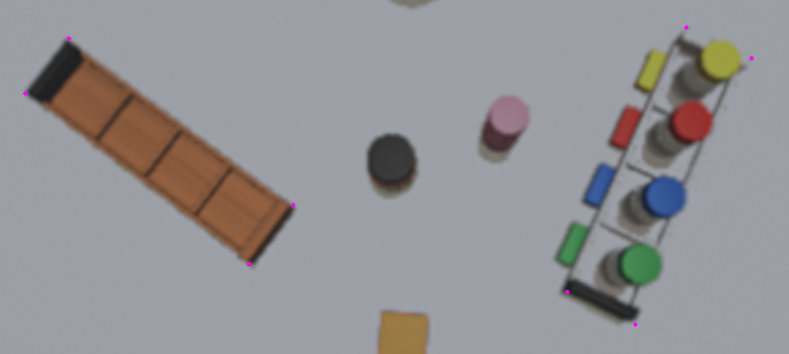

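```bash
python3 - <<'E'
from h import *
top=cv2.imread("pics/top0.png"); side=cv2.imread("pics/side0.png")
def blobs(im,lo,hi,vmin,x0,x1,y0,y1):
    h=cv2.cvtColor(im,cv2.COLOR_BGR2HSV); m=cv2.inRange(h,(lo,110,vmin),(hi,255,255))
    mm=np.zeros_like(m); mm[y0:y1,x0:x1]=m[y0:y1,x0:x1]
    k,_,st,ce=cv2.connectedComponentsWithStats(mm); i=1+np.argmax(st[1:,4]); return ce[i],st[i]
for c,lo,hi,tb,sb in(("gre",45,85,(340,370,215,245),(265,284,222,240)),("blu",105,125,(350,380,195,220),(287,306,218,236)),("red",0,8,(360,390,168,190),(312,330,214,232)),("yel",22,34,(372,400,148,167),(333,350,212,230))):
    a,s1=blobs(top,lo,hi,60,*tb); b,s2=blobs(side,lo,hi,40,*sb)
    # side: whole cap blob (top+side wall): bounding box top + cap radius handled by centroid ~ cap mid-height
    o1,d1=ray("top",a);o2,d2=ray("side",b)
    A=np.c_[d1,-d2]; t=np.linalg.lstsq(A,o2-o1,rcond=None)[0]; p1=o1+t[0]*d1;p2=o2+t[1]*d2
    print(c,"top",a.round(1),"side",b.round(1),s2[:4],"tri",((p1+p2)/2).round(4),"gap",np.linalg.norm(p1-p2).round(4),"top@.085",onz("top",a,.085)[:2].round(4),"side@.079",onz("side",b,.079)[:2].round(4))
E
```

```text
gre top [354.7 231.8] side [274.6 228.1] [270 225  11   7] tri [ 0.4613 -0.1554  0.0798] gap 0.0008 top@.085 [ 0.4615 -0.1543] side@.079 [ 0.4616 -0.1545]
blu top [363.9 207. ] side [296.  225.7] [291 221  11  12] tri [ 0.5058 -0.1755  0.0764] gap 0.0023 top@.085 [ 0.5058 -0.1739] side@.079 [ 0.5023 -0.1775]
red top [373.8 179.2] side [319.8 222.1] [315 216  11  13] tri [ 0.557  -0.1979  0.0749] gap 0.0034 top@.085 [ 0.5566 -0.1958] side@.079 [ 0.5512 -0.201 ]
yel top [383.8 157. ] side [340.7 219.1] [336 214  11  13] tri [ 0.5994 -0.2205  0.0755] gap 0.0023 top@.085 [ 0.598 -0.218] side@.079 [ 0.5943 -0.2231]
```

>>> drive_tool(targets=[[[0,0,-0.02],[0.028,-0.03,0],0.087],[[0,0,-0.02],[0.028,-0.03,0],0.087],[[0,0,-0.02],[0.028,-0.03,0],0.087],[[0,0,-0.02],[0.028,-0.03,0],0.087],[[0,0,-0.02],[0.028,-0.03,0],0.087],[[0,0,-0.02],[0.028,-0.03,0],0.087],[[0,0,-0.02],[0.028,-0.03,0],0.087],[[0,0,-0.02],[0.028,-0.03,0],0.087]])

```text
time: 0.77
eef_pos: [0.3953, 0.3568, 0.2182]
tcp_rot: [-0.677, -3.062, 0.003]
ft_force: [0.4, 0.0, 0.0]
grip_width: 0.0869
```

>>> drive_tool(targets=[[[0,0,-0.01],[0.01,-0.04,0],0.087],[[0,0,-0.01],[0.01,-0.04,0],0.087],[[0,0,-0.01],[0.01,-0.04,0],0.087],[[0,0,-0.01],[0.01,-0.04,0],0.087],[[0,0,0],[0.01,-0.04,0],0.087],[[0,0,0],[0.01,-0.04,0],0.087],[[0,0,0],[0.005,-0.04,0],0.087],[[0,0,0],[0.005,-0.04,0],0.087]])

```text
time: 1.43
eef_pos: [0.4694, 0.0326, 0.2168]
tcp_rot: [-0.743, -3.05, -0.002]
ft_force: [0.7, -0.2, 0.5]
grip_width: 0.0871
```

>>> drive_tool(targets=[[[0,0,0],[0,-0.04,0],0.087],[[0,0,0],[0,-0.04,0],0.087],[[0,0,0],[0,-0.04,0],0.087],[[0,0,0],[0,-0.03,0],0.087],[[0,0,0],[0,-0.02,0],0.087],[[0,0,0],[0,0,0],0.087]])

```text
time: 1.93
eef_pos: [0.4695, -0.1533, 0.216]
tcp_rot: [0.758, 3.048, -0.003]
ft_force: [-0.2, 1.1, -0.5]
grip_width: 0.0872
```

>>> drive_tool(targets=[[[0,0,0],[-0.008,-0.002,-0.03],0.087],[[0,0,0],[0,0,-0.04],0.087],[[0,0,0],[0,0,-0.03],0.087],[[0,0,0],[0,0,-0.015],0.087],[[0,0,0],[0,0,0],0.087]])

```text
time: 2.35
eef_pos: [0.4625, -0.1561, 0.099]
tcp_rot: [0.764, 3.039, -0.004]
ft_force: [0.1, -0.7, -0.6]
grip_width: 0.087
```

```bash
cat > look.py <<'E'
import sys
from h import *
i=sys.argv[1]
t=r.snapshot("top")[:,:,::-1]; s=r.snapshot("side")[:,:,::-1]
cv2.imwrite(f"pics/t{i}.png",t); cv2.imwrite(f"pics/s{i}.png",s)
which=sys.argv[2]
if which=="w": a=t[120:280,290:430]; b=s[150:280,220:380]
else: a=t[110:250,100:260]; b=s[120:260,180:330]
a=cv2.resize(a,(int(400*a.shape[1]/a.shape[0]),400),interpolation=cv2.INTER_CUBIC); b=cv2.resize(b,(int(400*b.shape[1]/b.shape[0]),400),interpolation=cv2.INTER_CUBIC)
o=np.hstack([a,b]); k=min(1,800/o.shape[1]); cv2.imwrite(f"pics/c{i}.png",cv2.resize(o,None,fx=k,fy=k)); print(o.shape,r.sense()["eef_pos"].round(4))
E
python3 look.py 1 w
```

```text
(400, 842, 3) [ 0.464  -0.1569  0.1013]
```

View pics/c1.png

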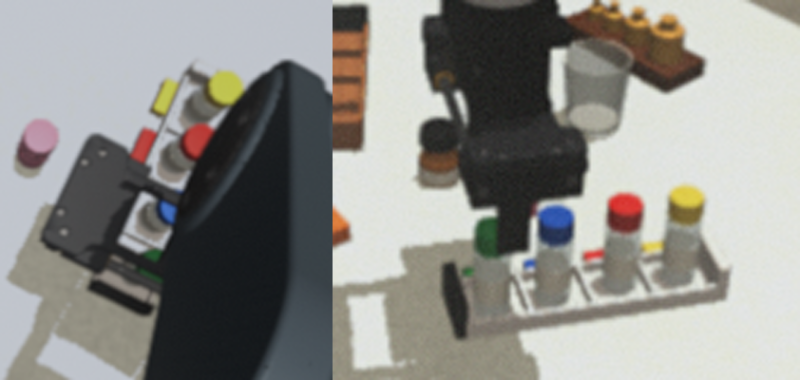

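The crop shows the open hand over the green cap, with the near finger to the cap's right (crop 513 against 488). I'll check that offset by projection.

```bash
python3 - <<'E'
from h import *
x=np.array([.459,.889,0]); p=r.sense()["eef_pos"]; print(p)
for n in("side","top"): print(n,proj(n,[p,p+x*.045,p-x*.045,p+x*.058,p-x*.058,[.461,-.155,.086]]).round(1).tolist())
s=cv2.imread("pics/s1.png")[200:255,260:330]; cv2.imwrite("pics/s1z.png",cv2.resize(s,None,fx=8,fy=8,interpolation=cv2.INTER_CUBIC))
E
```

```text
[ 0.46402142 -0.15689832  0.10134342]
side [[276.4, 219.8], [271.7, 207.6], [281.6, 233.1], [270.3, 204.2], [283.2, 237.1], [274.6, 225.7]]
top [[358.3, 229.9], [334.9, 218.8], [381.7, 241.0], [328.2, 215.6], [388.4, 244.2], [355.2, 232.0]]
```

View pics/s1z.png

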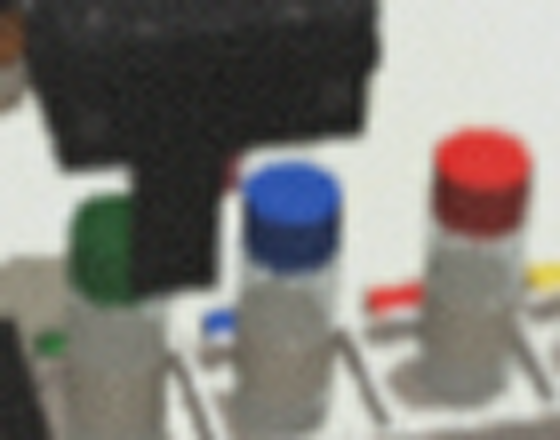

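The fingertip is at (282,236) and the prediction was (281.6–283, 233–237), so calibration and tool agree. I'll descend on the green vial.

>>> drive_tool(targets=[[[0,0,0],[-0.003,0.002,-0.02],0.087],[[0,0,0],[0,0,-0.02],0.087],[[0,0,0],[0,0,-0.012],0.087],[[0,0,0],[0,0,-0.004],0.087],[[0,0,0],[0,0,0],0.087]])

```text
time: 2.87
eef_pos: [0.4677, -0.156, 0.0511]
tcp_rot: [0.753, 3.02, -0.013]
ft_force: [-0.3, 1.0, 0.2]
grip_width: 0.0869
```

```bash
cat > go.py <<'E'
import sys
from h import *
from scipy.spatial.transform import Rotation as Ro
# go.py x y z yawdeg(of tool y)
x,y,z,a=map(float,sys.argv[1:5]); a=np.radians(a)
s=r.sense(); R0=Ro.from_rotvec(s["tcp_rot"])
Y=np.array([np.cos(a),np.sin(a),0]); 
if Y@R0.as_matrix()[:,1]<0: Y=-Y
Z=np.array([0,0,-1.]); Rt=Ro.from_matrix(np.c_[np.cross(Y,Z),Y,Z])
print("turn",(Rt*R0.inv()).as_rotvec().round(4),"shift",(np.array([x,y,z])-s["eef_pos"]).round(4),"at",s["eef_pos"].round(4),"w",round(s["grip_width"],4),"F",s["ft_force"].round(1),"t",round(s["time"],2))
E
python3 go.py .461 -.155 .043 62.7
```

```text
turn [0.0152 0.0262 0.0121] shift [-0.0067  0.001  -0.0081] at [ 0.4677 -0.156   0.0511] w 0.0869 F [-0.3  1.   0.2] t 2.87
```

>>> drive_tool(targets=[[[0.015,0.026,0.012],[-0.007,0.001,-0.005],0.087],[[0,0,0],[0,0,0],0.087],[[0,0,0],[0,0,0],0.087]])

```text
time: 3.12
eef_pos: [0.4625, -0.1556, 0.049]
tcp_rot: [0.737, 3.05, -0.002]
ft_force: [-0.3, -0.0, 0.1]
grip_width: 0.0868
```

```bash
python3 go.py .461 -.155 .043 62.7
```

```text
turn [ 0.002   0.003  -0.0024] shift [-0.0015  0.0006 -0.006 ] at [ 0.4625 -0.1556  0.049 ] w 0.0868 F [-0.3 -0.   0.1] t 3.12
```

Good. I'll come down the last 5 mm and close.

>>> drive_tool(targets=[[[0.002,0.003,0],[-0.001,0,-0.006],0.087],[[0,0,0],[0,0,0],0.06],[[0,0,0],[0,0,0],0.0],[[0,0,0],[0,0,0],0.0],[[0,0,0],[0,0,0],0.0],[[0,0,0],[0,0,0],0.0],[[0,0,0],[0,0,0],0.0],[[0,0,0],[0,0,0],0.0]])

```text
time: 3.78
eef_pos: [0.4625, -0.1564, 0.0442]
tcp_rot: [0.738, 3.05, -0.002]
ft_force: [-0.0, -0.0, -0.2]
grip_width: 0.0483
```

```bash
python3 go.py .461 -.155 .043 62.7
```

```text
turn [ 0.0018  0.003  -0.0018] shift [-0.0015  0.0014 -0.0012] at [ 0.4625 -0.1564  0.0442] w 0.0483 F [-0.  -0.  -0.2] t 3.78
```

>>> drive_tool(targets=[[[0,0,0],[0,0,0],0.0],[[0,0,0],[0,0,0],0.0],[[0,0,0],[0,0,0],0.0],[[0,0,0],[0,0,0],0.0],[[0,0,0],[0,0,0],0.0],[[0,0,0],[0,0,0],0.0],[[0,0,0],[0,0,0],0.0]])

```text
time: 4.37
eef_pos: [0.4625, -0.1564, 0.0442]
tcp_rot: [0.738, 3.05, -0.002]
ft_force: [-0.1, -0.1, 0.6]
grip_width: 0.0274
```

Gripped at 27.4 mm. Lifting.

>>> drive_tool(targets=[[[0,0,0],[0,0,0.01],0.0],[[0,0,0],[0,0,0.02],0.0],[[0,0,0],[0,0,0.025],0.0],[[0,0,0],[0,0,0.025],0.0],[[0,0,0],[0,0,0.025],0.0],[[0,0,0],[0,0,0.02],0.0],[[0,0,0],[0,0,0.01],0.0],[[0,0,0],[0,0,0],0.0]])

```text
time: 5.03
eef_pos: [0.4594, -0.1545, 0.1879]
tcp_rot: [-0.738, -3.052, -0.001]
ft_force: [-0.6, -0.4, -0.2]
grip_width: 0.0271
```

```bash
python3 go.py .5128 .1240 .18 142.4;python3 look.py 2 w
```

```text
turn [ 1.0000e-04 -1.4000e-03  1.3891e+00] shift [ 0.0534  0.2785 -0.0079] at [ 0.4594 -0.1545  0.1879] w 0.0271 F [-0.6 -0.4 -0.2] t 5.03
(400, 842, 3) [ 0.4584 -0.1539  0.1858]
```

View pics/c2.png

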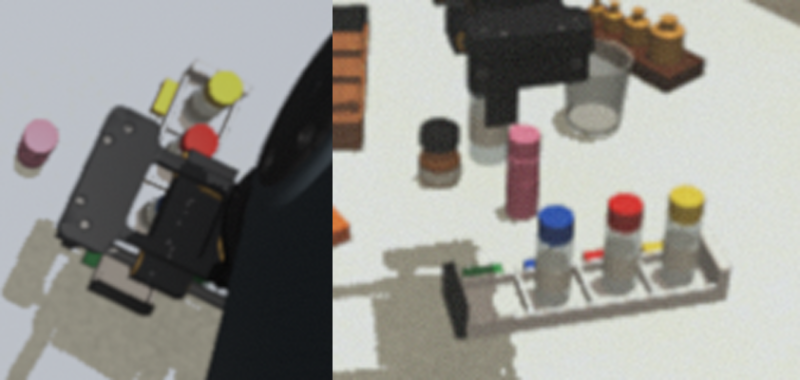

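The green vial hangs upright in the hand (crop 487,130) and its cell is empty.

>>> drive_tool(targets=[[[0,0,0.06],[0.002,0.012,0],0.0],[[0,0,0.1],[0.004,0.022,0],0.0],[[0,0,0.1],[0.004,0.022,0],0.0],[[0,0,0.1],[0.004,0.022,0],0.0],[[0,0,0.1],[0.004,0.022,0],0.0],[[0,0,0.1],[0.004,0.022,0],0.0],[[0,0,0.1],[0.004,0.022,0],0.0],[[0,0,0.1],[0.004,0.022,0],0.0]])

```text
time: 5.8
eef_pos: [0.482, 0.016, 0.1767]
tcp_rot: [0.482, -3.08, -0.004]
ft_force: [1.3, -0.6, 0.5]
grip_width: 0.0276
```

```bash
python3 go.py .5128 .1240 .18 142.4
```

```text
turn [ 0.0084 -0.023   0.6041] shift [0.0308 0.108  0.0033] at [0.482  0.016  0.1767] w 0.0276 F [ 1.3 -0.6  0.5] t 5.8
```

>>> drive_tool(targets=[[[0.001,-0.004,0.1],[0.006,0.022,0],0.0],[[0.001,-0.004,0.1],[0.006,0.022,0],0.0],[[0.001,-0.004,0.1],[0.006,0.022,0],0.0],[[0.001,-0.003,0.1],[0.006,0.016,0],0.0],[[0.001,-0.003,0.1],[0.004,0.01,0],0.0],[[0,0,0.06],[0.002,0.004,0],0.0],[[0,0,0],[0,0,0],0.0],[[0,0,0],[0,0,0],0.0]])

```text
time: 6.47
eef_pos: [0.5037, 0.1225, 0.1645]
tcp_rot: [1.364, -2.797, -0.012]
ft_force: [0.3, 0.3, -0.0]
grip_width: 0.0274
```

```bash
python3 go.py .5128 .1240 .18 142.4
```

```text
turn [ 0.0062 -0.0302  0.0073] shift [0.0091 0.0015 0.0155] at [0.5037 0.1225 0.1645] w 0.0274 F [ 0.3  0.3 -0. ] t 6.47
```

>>> drive_tool(targets=[[[0.006,-0.03,0.007],[0.009,0.001,-0.01],0.0],[[0,0,0],[0,0,-0.02],0.0],[[0,0,0],[0,0,-0.02],0.0],[[0,0,0],[0,0,-0.02],0.0],[[0,0,0],[0,0,-0.01],0.0],[[0,0,0],[0,0,0],0.0],[[0,0,0],[0,0,0],0.0]])

```text
time: 7.05
eef_pos: [0.5092, 0.1195, 0.078]
tcp_rot: [1.362, -2.823, -0.004]
ft_force: [-0.2, -0.2, 0.1]
grip_width: 0.0275
```

```bash
python3 go.py .5128 .1240 .045 142.4
```

```text
turn [ 0.001  -0.0074  0.0158] shift [ 0.0036  0.0045 -0.033 ] at [0.5092 0.1195 0.078 ] w 0.0275 F [-0.2 -0.2  0.1] t 7.05
```

>>> drive_tool(targets=[[[0.001,-0.007,0.016],[0.004,0.004,0],0.0],[[0,0,0],[0,0,0],0.0],[[0,0,0],[0,0,0],0.0]])

```text
time: 7.3
eef_pos: [0.514, 0.1229, 0.0789]
tcp_rot: [-1.385, 2.819, -0.001]
ft_force: [-0.7, 0.0, -1.0]
grip_width: 0.0273
```

```bash
python3 go.py .5128 .1240 .045 142.4; python3 look.py 3 d
```

```text
turn [-0.      0.001   0.0012] shift [-0.0012  0.0011 -0.0339] at [0.514  0.1229 0.0789] w 0.0273 F [-0.7  0.  -1. ] t 7.3
(400, 885, 3) [0.5142 0.1229 0.0791]
```

View pics/c3.png

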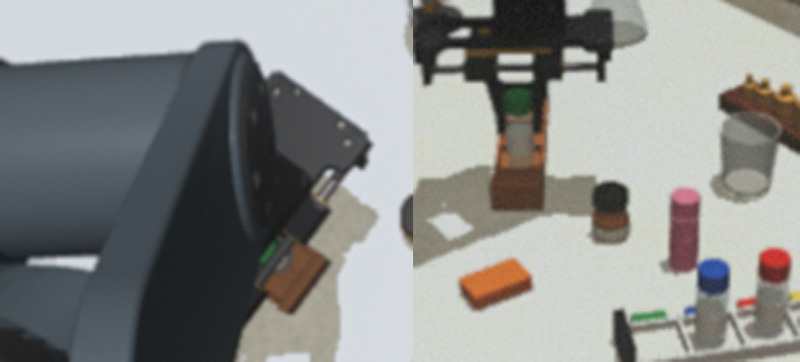

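The green vial at crop (518,130) is centred over the near cell of the wooden rack (front panel 492–545). Lowering it.

>>> drive_tool(targets=[[[0,0,0],[-0.001,0.001,-0.012],0.0],[[0,0,0],[0,0,-0.01],0.0],[[0,0,0],[0,0,-0.004],0.0],[[0,0,0],[0,0,0],0.0],[[0,0,0],[0,0,0],0.0]])

```text
time: 7.82
eef_pos: [0.5152, 0.1242, 0.0542]
tcp_rot: [-1.383, 2.813, -0.005]
ft_force: [-0.6, -0.2, -0.9]
grip_width: 0.0271
```

```bash
python3 go.py .5128 .1240 .045 142.4
```

```text
turn [-0.0002  0.0074  0.0007] shift [-0.0024 -0.0002 -0.0092] at [0.5152 0.1242 0.0542] w 0.0271 F [-0.6 -0.2 -0.9] t 7.82
```

>>> drive_tool(targets=[[[0,0.007,0],[-0.002,0,-0.006],0.0],[[0,0,0],[0,0,-0.003],0.0],[[0,0,0],[0,0,0],0.0],[[0,0,0],[0,0,0],0.0]])

```text
time: 8.15
eef_pos: [0.5134, 0.1242, 0.0449]
tcp_rot: [-1.386, 2.819, -0.0]
ft_force: [-0.1, 0.5, -0.4]
grip_width: 0.0272
```

```bash
python3 go.py .5128 .1240 .045 142.4
```

```text
turn [-0.0001  0.0006  0.0007] shift [-0.0006 -0.0002  0.0001] at [0.5134 0.1242 0.0449] w 0.0272 F [-0.1  0.5 -0.4] t 8.15
```

>>> drive_tool(targets=[[[0,0,0],[0,0,0],0.06],[[0,0,0],[0,0,0],0.06],[[0,0,0],[0,0,0],0.06],[[0,0,0],[0,0,0],0.06],[[0,0,0],[0,0,0],0.06],[[0,0,0],[0,0,0],0.06],[[0,0,0],[0,0,0],0.06]])

```text
time: 8.73
eef_pos: [0.5144, 0.1242, 0.0459]
tcp_rot: [-1.385, 2.817, -0.002]
ft_force: [0.4, 0.9, 0.9]
grip_width: 0.0583
```

```bash
python3 go.py .505 -.175 .15 62.7
```

```text
turn [ 0.0019  0.0026 -1.3903] shift [-0.0094 -0.2992  0.1041] at [0.5144 0.1242 0.0459] w 0.0583 F [0.4 0.9 0.9] t 8.73
```

>>> drive_tool(targets=[[[0,0,0],[0,0,0.02],0.06],[[0,0,0],[0,0,0.03],0.06],[[0,0,0],[0,0,0.03],0.06],[[0,0,-0.06],[0,-0.02,0.02],0.06],[[0,0,-0.11],[0,-0.025,0.01],0.06],[[0,0,-0.11],[0,-0.025,0],0.06],[[0,0,-0.11],[0,-0.025,0],0.06],[[0,0,-0.11],[0,-0.025,0],0.06]])

```text
time: 9.4
eef_pos: [0.5126, 0.0045, 0.1614]
tcp_rot: [-0.626, 3.074, 0.002]
ft_force: [0.7, -0.4, -1.0]
grip_width: 0.0598
```

```bash
python3 go.py .505 -.175 .15 62.7; python3 look.py 4 d
```

```text
turn [ 1.000e-04  5.200e-03 -8.786e-01] shift [-0.0076 -0.1795 -0.0114] at [0.5126 0.0045 0.1614] w 0.0598 F [ 0.7 -0.4 -1. ] t 9.4
(400, 885, 3) [0.5132 0.0024 0.1611]
```

View pics/c4.png

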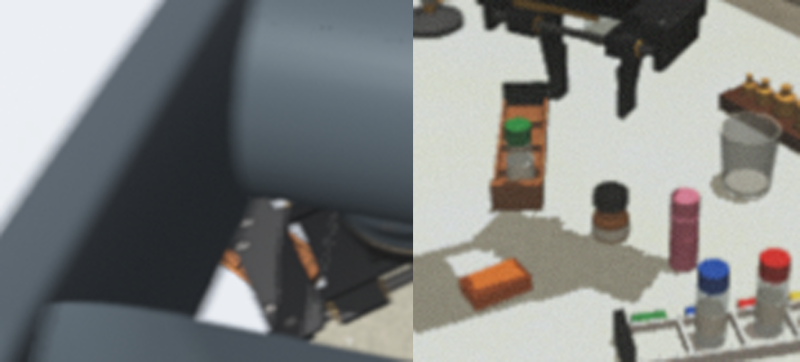

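The green vial stands upright in the near cell, cap at crop (517,130). Next is blue.

>>> drive_tool(targets=[[[0,0,-0.11],[-0.001,-0.025,0],0.06],[[0,0,-0.11],[-0.001,-0.025,0],0.06],[[0,0,-0.11],[-0.001,-0.025,0],0.06],[[0,0,-0.11],[-0.001,-0.025,0],0.06],[[0,0,-0.11],[-0.001,-0.025,0],0.06],[[0,0,-0.11],[-0.001,-0.02,0],0.06],[[0,0,-0.1],[-0.001,-0.015,0],0.06],[[0,0,-0.06],[0,-0.01,0],0.06]])

```text
time: 10.17
eef_pos: [0.504, -0.1683, 0.1604]
tcp_rot: [0.689, 3.061, 0.005]
ft_force: [-0.2, 0.4, -0.4]
grip_width: 0.0604
```

```bash
python3 go.py .505 -.175 .15 62.7
```

```text
turn [-0.0023  0.0041 -0.0336] shift [ 0.001  -0.0067 -0.0104] at [ 0.504  -0.1683  0.1604] w 0.0604 F [-0.2  0.4 -0.4] t 10.17
```

>>> drive_tool(targets=[[[-0.002,0.004,-0.03],[0.001,-0.006,-0.02],0.06],[[0,0,0],[0,0,-0.02],0.06],[[0,0,0],[0,0,-0.01],0.06],[[0,0,0],[0,0,0],0.06],[[0,0,0],[0,0,0],0.06]])

```text
time: 10.58
eef_pos: [0.5065, -0.1753, 0.1092]
tcp_rot: [0.736, 3.051, 0.0]
ft_force: [-0.4, -0.2, 0.4]
grip_width: 0.0596
```

```bash
python3 go.py .505 -.175 .044 62.7
```

```text
turn [ 0.0006  0.0029 -0.0028] shift [-0.0015  0.0003 -0.0652] at [ 0.5065 -0.1753  0.1092] w 0.0596 F [-0.4 -0.2  0.4] t 10.58
```

>>> drive_tool(targets=[[[0,0.006,0],[-0.003,0,-0.018],0.06],[[0,0.006,0],[-0.003,0,-0.018],0.06],[[0,0.006,0],[-0.002,0,-0.015],0.06],[[0,0,0],[0,0,-0.005],0.06],[[0,0,0],[0,0,0],0.06],[[0,0,0],[0,0,0],0.06]])

```text
time: 11.08
eef_pos: [0.5019, -0.1737, 0.0558]
tcp_rot: [-0.725, -3.049, 0.009]
ft_force: [0.3, 0.3, 0.3]
grip_width: 0.0598
```

```bash
python3 go.py .505 -.175 .044 62.7
```

```text
turn [ 0.0038 -0.0086 -0.0097] shift [ 0.0031 -0.0013 -0.0118] at [ 0.5019 -0.1737  0.0558] w 0.0598 F [0.3 0.3 0.3] t 11.08
```

>>> drive_tool(targets=[[[0.004,-0.008,-0.01],[0.003,-0.001,-0.008],0.06],[[0,0,0],[0,0,-0.004],0.06],[[0,0,0],[0,0,0],0.06],[[0,0,0],[0,0,0],0.06]])

```text
time: 11.42
eef_pos: [0.5077, -0.1756, 0.0457]
tcp_rot: [0.74, 3.047, -0.002]
ft_force: [-0.6, -0.5, 0.3]
grip_width: 0.06
```

```bash
python3 go.py .505 -.175 .044 62.7
```

```text
turn [0.0026 0.006  0.0002] shift [-0.0027  0.0006 -0.0017] at [ 0.5077 -0.1756  0.0457] w 0.06 F [-0.6 -0.5  0.3] t 11.42
```

>>> drive_tool(targets=[[[0.003,0.006,0],[-0.003,0,-0.001],0.06],[[0,0,0],[0,0,0],0.0],[[0,0,0],[0,0,0],0.0],[[0,0,0],[0,0,0],0.0],[[0,0,0],[0,0,0],0.0],[[0,0,0],[0,0,0],0.0],[[0,0,0],[0,0,0],0.0],[[0,0,0],[0,0,0],0.0]])

```text
time: 12.08
eef_pos: [0.5047, -0.176, 0.0456]
tcp_rot: [0.742, 3.052, 0.0]
ft_force: [-1.5, -0.2, -0.7]
grip_width: 0.0273
```

>>> drive_tool(targets=[[[0,0,0],[0,0,0],0.0],[[0,0,0],[0,0,0],0.0]])

```text
time: 12.25
eef_pos: [0.5047, -0.176, 0.0456]
tcp_rot: [0.742, 3.052, 0.0]
ft_force: [0.9, 0.1, 0.6]
grip_width: 0.0274
```

```bash
python3 go.py .505 -.175 .044 62.7
```

```text
turn [-0.      0.0006  0.0005] shift [ 0.0003  0.001  -0.0016] at [ 0.5047 -0.176   0.0456] w 0.0274 F [0.9 0.1 0.6] t 12.25
```

>>> drive_tool(targets=[[[0,0,0],[0,0,0.01],0.0],[[0,0,0],[0,0,0.02],0.0],[[0,0,0],[0,0,0.025],0.0],[[0,0,0],[0,0,0.025],0.0],[[0,0,0],[0,0,0.025],0.0],[[0,0,0],[0,0,0.02],0.0],[[0,0,0.04],[0,0.01,0.01],0.0],[[0,0,0.08],[0.002,0.02,0],0.0]])

```text
time: 12.92
eef_pos: [0.5048, -0.1464, 0.1891]
tcp_rot: [-0.555, -3.091, 0.001]
ft_force: [0.3, -0.7, -0.4]
grip_width: 0.027
```

>>> drive_tool(targets=[[[0,0,0.1],[0.003,0.025,0],0.0],[[0,0,0.1],[0.003,0.025,0],0.0],[[0,0,0.1],[0.003,0.025,0],0.0],[[0,0,0.1],[0.003,0.025,0],0.0],[[0,0,0.1],[0.003,0.025,0],0.0],[[0,0,0.1],[0.003,0.025,0],0.0],[[0,0,0.1],[0.003,0.025,0],0.0],[[0,0,0.1],[0.003,0.025,0],0.0]])

```text
time: 13.58
eef_pos: [0.5245, 0.0662, 0.1919]
tcp_rot: [0.769, -3.045, -0.003]
ft_force: [0.1, -0.1, 0.2]
grip_width: 0.0275
```

```bash
python3 go.py .5427 .1624 .15 142.4
```

```text
turn [-0.0008 -0.0021  0.4199] shift [ 0.0182  0.0962 -0.0419] at [0.5245 0.0662 0.1919] w 0.0275 F [ 0.1 -0.1  0.2] t 13.58
```

>>> drive_tool(targets=[[[0,0,0.1],[0.004,0.024,0],0.0],[[0,0,0.09],[0.004,0.022,-0.006],0.0],[[0,0,0.08],[0.004,0.018,-0.01],0.0],[[0,0,0.06],[0.003,0.012,-0.01],0.0],[[0,0,0.02],[0.002,0.004,-0.008],0.0],[[0,0,0],[0,0,-0.005],0.0],[[0,0,0],[0,0,0],0.0],[[0,0,0],[0,0,0],0.0]])

```text
time: 14.25
eef_pos: [0.5349, 0.1597, 0.151]
tcp_rot: [1.341, -2.834, -0.009]
ft_force: [0.0, -0.7, 0.1]
grip_width: 0.0272
```

```bash
python3 go.py .5427 .1624 .0464 142.4
```

```text
turn [-0.0022 -0.0085  0.0306] shift [ 0.0078  0.0027 -0.1046] at [0.5349 0.1597 0.151 ] w 0.0272 F [ 0.  -0.7  0.1] t 14.25
```

>>> drive_tool(targets=[[[-0.002,-0.008,0.03],[0.008,0.003,0],0.0],[[0,0,0],[0,0,-0.01],0.0],[[0,0,0],[0,0,-0.015],0.0],[[0,0,0],[0,0,-0.015],0.0],[[0,0,0],[0,0,-0.015],0.0],[[0,0,0],[0,0,-0.01],0.0],[[0,0,0],[0,0,0],0.0],[[0,0,0],[0,0,0],0.0]])

```text
time: 14.92
eef_pos: [0.5473, 0.1578, 0.0843]
tcp_rot: [-1.376, 2.817, -0.006]
ft_force: [-0.1, 0.1, -1.1]
grip_width: 0.0273
```

```bash
python3 go.py .5427 .1624 .0464 142.4; python3 look.py 5 d
```

```text
turn [0.0005 0.0077 0.006 ] shift [-0.0046  0.0046 -0.0379] at [0.5473 0.1578 0.0843] w 0.0273 F [-0.1  0.1 -1.1] t 14.92
(400, 885, 3) [0.5475 0.158  0.0849]
```

View pics/c5.png

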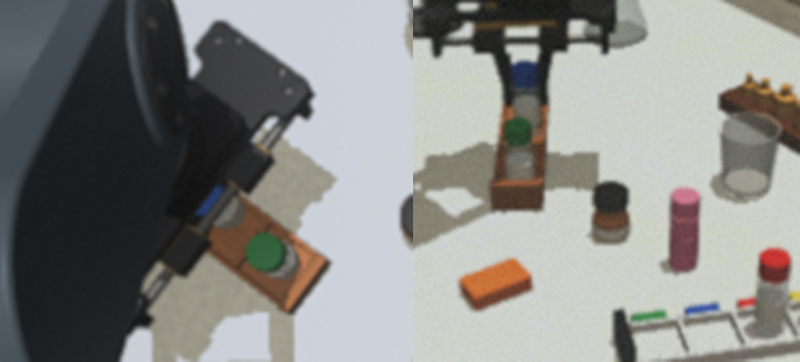

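The green vial is well inside the end cell (top crop cap 266,252). Blue is held above the next cell; I'll correct by about 5 mm and lower it.

>>> drive_tool(targets=[[[0,0.007,0.006],[-0.005,0.005,-0.004],0.0],[[0,0,0],[0,0,-0.008],0.0],[[0,0,0],[0,0,-0.01],0.0],[[0,0,0],[0,0,-0.004],0.0],[[0,0,0],[0,0,0],0.0],[[0,0,0],[0,0,0],0.0]])

```text
time: 15.52
eef_pos: [0.5436, 0.164, 0.0588]
tcp_rot: [-1.387, 2.813, -0.004]
ft_force: [0.4, -0.7, -1.2]
grip_width: 0.0272
```

```bash
python3 go.py .5427 .1624 .0464 142.4
```

```text
turn [-0.0002  0.0062 -0.0014] shift [-0.0009 -0.0016 -0.0124] at [0.5436 0.164  0.0588] w 0.0272 F [ 0.4 -0.7 -1.2] t 15.52
```

>>> drive_tool(targets=[[[0,0.006,0],[-0.001,-0.002,-0.007],0.0],[[0,0,0],[0,0,-0.005],0.0],[[0,0,0],[0,0,0],0.0],[[0,0,0],[0,0,0],0.0]])

```text
time: 15.85
eef_pos: [0.5428, 0.1618, 0.0455]
tcp_rot: [-1.389, 2.818, 0.0]
ft_force: [-0.9, 1.5, 5.5]
grip_width: 0.0276
```

```bash
python3 go.py .5427 .1624 .0464 142.4
```

```text
turn [-0.0002 -0.0001 -0.0015] shift [-0.0001  0.0006  0.0009] at [0.5428 0.1618 0.0455] w 0.0276 F [-0.9  1.5  5.5] t 15.85
```

On the floor (5.5 N contact). Releasing.

>>> drive_tool(targets=[[[0,0,0],[0,0,0],0.06],[[0,0,0],[0,0,0],0.06],[[0,0,0],[0,0,0],0.06],[[0,0,0],[0,0,0],0.06],[[0,0,0],[0,0,0],0.06],[[0,0,0],[0,0,0],0.06],[[0,0,0],[0,0,0],0.06]])

```text
time: 16.43
eef_pos: [0.5438, 0.1618, 0.0465]
tcp_rot: [-1.388, 2.816, -0.001]
ft_force: [0.1, 0.1, -0.1]
grip_width: 0.0587
```

>>> drive_tool(targets=[[[0,0,0],[0,0,0.02],0.06],[[0,0,0],[0,0,0.03],0.06],[[0,0,0],[0,0,0.03],0.06],[[0,0,-0.06],[0,-0.02,0.02],0.06],[[0,0,-0.11],[0,-0.03,0.01],0.06],[[0,0,-0.11],[0,-0.03,0],0.06],[[0,0,-0.11],[0,-0.03,0],0.06],[[0,0,-0.11],[0,-0.03,0],0.06]])

```text
time: 17.1
eef_pos: [0.5421, 0.0228, 0.1619]
tcp_rot: [-0.632, 3.072, 0.003]
ft_force: [-0.0, 0.1, 0.6]
grip_width: 0.0599
```

```bash
python3 go.py .5555 -.198 .15 62.7; python3 look.py 6 d
```

```text
turn [-5.000e-04  5.700e-03 -8.825e-01] shift [ 0.0134 -0.2208 -0.0119] at [0.5421 0.0228 0.1619] w 0.0599 F [-0.   0.1  0.6] t 17.1
(400, 885, 3) [0.5426 0.02   0.1616]
```

View pics/c6.png

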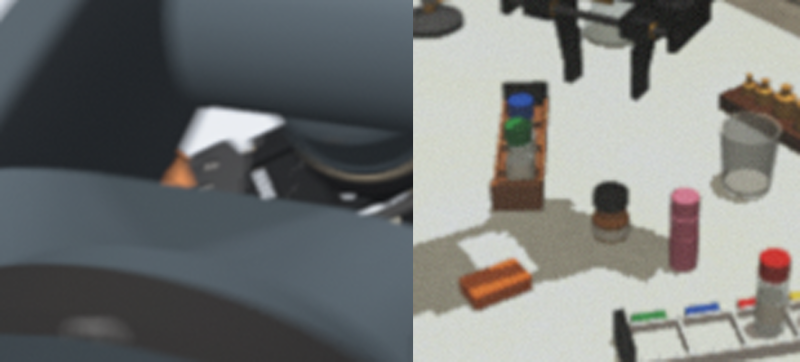

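Green (517,130) and blue (520,104) both stand in the wooden rack. Next is red.

>>> drive_tool(targets=[[[0,0,-0.11],[0.001,-0.03,0],0.06],[[0,0,-0.11],[0.001,-0.03,0],0.06],[[0,0,-0.11],[0.001,-0.03,0],0.06],[[0,0,-0.11],[0.001,-0.03,0],0.06],[[0,0,-0.11],[0.002,-0.03,0],0.06],[[0,0,-0.11],[0.002,-0.026,0],0.06],[[0,0,-0.1],[0.002,-0.022,0],0.06],[[0,0,-0.08],[0.002,-0.012,0],0.06]])

```text
time: 17.87
eef_pos: [0.5529, -0.192, 0.1612]
tcp_rot: [0.717, 3.054, 0.005]
ft_force: [1.3, -0.0, 0.3]
grip_width: 0.06
```

```bash
python3 go.py .5555 -.198 .12 62.7
```

```text
turn [-0.0023  0.0054 -0.0152] shift [ 0.0026 -0.006  -0.0412] at [ 0.5529 -0.192   0.1612] w 0.06 F [ 1.3 -0.   0.3] t 17.87
```

>>> drive_tool(targets=[[[-0.002,0.005,-0.01],[0.002,-0.005,-0.02],0.06],[[0,0,0],[0,0,-0.02],0.06],[[0,0,0],[0,0,-0.005],0.06],[[0,0,0],[0,0,0],0.06],[[0,0,0],[0,0,0],0.06]])

```text
time: 18.28
eef_pos: [0.5571, -0.1994, 0.1155]
tcp_rot: [0.737, 3.05, -0.0]
ft_force: [-0.7, 0.6, 0.2]
grip_width: 0.06
```

```bash
python3 go.py .5555 -.198 .0445 62.7; python3 look.py 7 w
```

```text
turn [ 0.0011  0.0037 -0.0023] shift [-0.0016  0.0014 -0.071 ] at [ 0.5571 -0.1994  0.1155] w 0.06 F [-0.7  0.6  0.2] t 18.28
(400, 842, 3) [ 0.5575 -0.1995  0.1162]
```

View pics/c7.png

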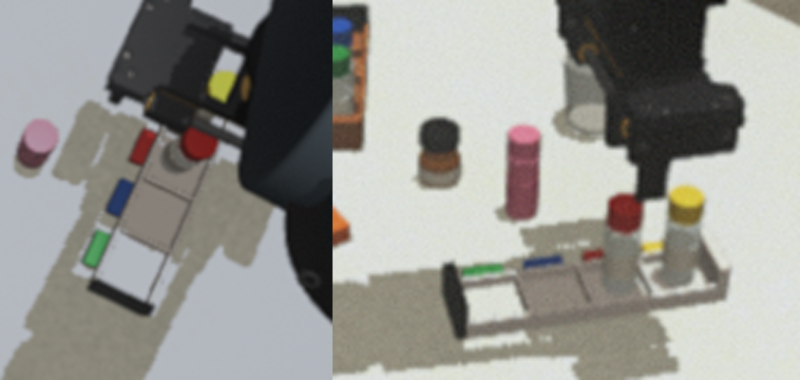

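```bash
python3 - <<'E'
from h import *
x=np.array([.459,.889,0]); p=r.sense()["eef_pos"]
print(proj("side",[p-x*.03,p-x*.045,[.5555,-.198,.086],[.5555,-.198,.079]]).round(1).tolist())
s=cv2.imread("pics/s7.png")[190:250,300:370]; cv2.imwrite("pics/s7z.png",cv2.resize(s,None,fx=8,fy=8,interpolation=cv2.INTER_CUBIC))
E
```

```text
[[327.1, 215.0], [329.5, 219.3], [320.4, 218.1], [320.2, 220.6]]
```

View pics/s7z.png

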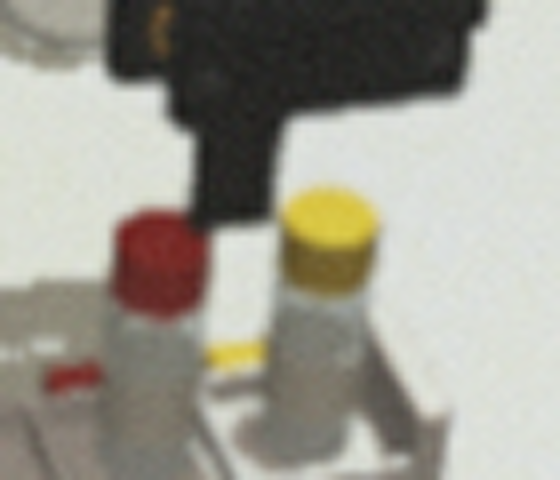

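The fingertip (329,218) and the red cap (320,218) both match my predictions.

>>> drive_tool(targets=[[[0.001,0.006,-0.002],[-0.003,0.001,-0.018],0.06],[[0,0.003,0],[-0.001,0,-0.018],0.06],[[0,0.003,0],[-0.001,0,-0.015],0.06],[[0,0,0],[0,0,-0.008],0.06],[[0,0,0],[0,0,0],0.06],[[0,0,0],[0,0,0],0.06]])

```text
time: 18.88
eef_pos: [0.5572, -0.198, 0.0623]
tcp_rot: [0.732, 3.049, -0.01]
ft_force: [-0.8, 0.7, 0.4]
grip_width: 0.0599
```

```bash
python3 go.py .5555 -.198 .0445 62.7
```

```text
turn [ 0.0075  0.0045 -0.0055] shift [-0.0017  0.     -0.0178] at [ 0.5572 -0.198   0.0623] w 0.0599 F [-0.8  0.7  0.4] t 18.88
```

>>> drive_tool(targets=[[[0.007,0.004,-0.005],[-0.002,0,-0.01],0.06],[[0,0,0],[0,0,-0.007],0.06],[[0,0,0],[0,0,0],0.06],[[0,0,0],[0,0,0],0.06]])

```text
time: 19.22
eef_pos: [0.557, -0.1988, 0.0468]
tcp_rot: [0.739, 3.048, -0.002]
ft_force: [1.4, -0.7, 0.2]
grip_width: 0.0599
```

```bash
python3 go.py .5555 -.198 .0445 62.7
```

```text
turn [ 0.0026  0.0051 -0.0006] shift [-0.0015  0.0008 -0.0023] at [ 0.557  -0.1988  0.0468] w 0.0599 F [ 1.4 -0.7  0.2] t 19.22
```

>>> drive_tool(targets=[[[0.003,0.005,0],[-0.001,0.001,-0.001],0.06],[[0,0,0],[0,0,0],0.0],[[0,0,0],[0,0,0],0.0],[[0,0,0],[0,0,0],0.0],[[0,0,0],[0,0,0],0.0],[[0,0,0],[0,0,0],0.0],[[0,0,0],[0,0,0],0.0],[[0,0,0],[0,0,0],0.0]])

```text
time: 19.88
eef_pos: [0.5565, -0.1983, 0.0467]
tcp_rot: [0.741, 3.052, 0.0]
ft_force: [-0.5, -0.7, -0.5]
grip_width: 0.0271
```

>>> drive_tool(targets=[[[0,0,0],[0,0,0],0.0],[[0,0,0],[0,0,0],0.0]])

```text
time: 20.05
eef_pos: [0.5565, -0.1981, 0.0466]
tcp_rot: [0.741, 3.052, 0.0]
ft_force: [0.7, 0.0, 0.4]
grip_width: 0.0273
```

```bash
python3 go.py .5555 -.198 .0445 62.7
```

```text
turn [ 0.0002  0.0011 -0.0004] shift [-0.001   0.0001 -0.0021] at [ 0.5565 -0.1981  0.0466] w 0.0273 F [0.7 0.  0.4] t 20.05
```

Gripped red at tool z 0.0466. Lift and transport.

>>> drive_tool(targets=[[[0,0,0],[0,0,0.01],0.0],[[0,0,0],[0,0,0.02],0.0],[[0,0,0],[0,0,0.025],0.0],[[0,0,0],[0,0,0.025],0.0],[[0,0,0],[0,0,0.025],0.0],[[0,0,0],[0,0,0.02],0.0],[[0,0,0.04],[0,0.01,0.01],0.0],[[0,0,0.08],[0.001,0.02,0],0.0]])

```text
time: 20.72
eef_pos: [0.5555, -0.169, 0.19]
tcp_rot: [-0.554, -3.092, 0.002]
ft_force: [0.3, -0.4, -0.6]
grip_width: 0.0273
```

>>> drive_tool(targets=[[[0,0,0.1],[0.001,0.03,0],0.0],[[0,0,0.1],[0.001,0.03,0],0.0],[[0,0,0.1],[0.001,0.03,0],0.0],[[0,0,0.1],[0.001,0.03,0],0.0],[[0,0,0.1],[0.001,0.03,0],0.0],[[0,0,0.1],[0.001,0.03,0],0.0],[[0,0,0.1],[0.001,0.03,0],0.0],[[0,0,0.1],[0.001,0.03,0],0.0]])

```text
time: 21.38
eef_pos: [0.5594, 0.0832, 0.1933]
tcp_rot: [-0.767, 3.045, 0.002]
ft_force: [0.6, 0.7, -0.9]
grip_width: 0.0269
```

```bash
python3 go.py .5725 .2012 .15 142.4
```

```text
turn [-0.0017  0.001   0.4209] shift [ 0.0131  0.118  -0.0433] at [0.5594 0.0832 0.1933] w 0.0269 F [ 0.6  0.7 -0.9] t 21.38
```

>>> drive_tool(targets=[[[0,0,0.1],[0.004,0.028,0],0.0],[[0,0,0.1],[0.004,0.026,-0.006],0.0],[[0,0,0.09],[0.004,0.022,-0.01],0.0],[[0,0,0.07],[0.003,0.016,-0.01],0.0],[[0,0,0.02],[0.003,0.008,-0.008],0.0],[[0,0,0],[0,0.001,-0.005],0.0],[[0,0,0],[0,0,0],0.0],[[0,0,0],[0,0,0],0.0]])

```text
time: 22.05
eef_pos: [0.5701, 0.2001, 0.1526]
tcp_rot: [1.386, -2.816, -0.009]
ft_force: [-0.4, -0.6, -0.7]
grip_width: 0.0272
```

```bash
python3 go.py .5725 .2012 .0472 142.4
```

```text
turn [-0.0038 -0.0054 -0.0006] shift [ 0.0024  0.0011 -0.1054] at [0.5701 0.2001 0.1526] w 0.0272 F [-0.4 -0.6 -0.7] t 22.05
```

>>> drive_tool(targets=[[[-0.003,-0.005,0],[0.001,0.002,-0.008],0.0],[[0,0,0],[0,0.001,-0.015],0.0],[[0,0.003,0],[-0.001,0.001,-0.015],0.0],[[0,0.003,0],[-0.001,0.001,-0.015],0.0],[[0,0,0],[0,0,-0.012],0.0],[[0,0,0],[0,0,0],0.0],[[0,0,0],[0,0,0],0.0]])

```text
time: 22.63
eef_pos: [0.5713, 0.1981, 0.0867]
tcp_rot: [1.368, -2.827, 0.001]
ft_force: [-0.0, 0.3, -0.3]
grip_width: 0.0271
```

```bash
python3 go.py .5725 .2012 .0472 142.4
```

```text
turn [ 0.0008 -0.0005  0.0129] shift [ 0.0012  0.0031 -0.0395] at [0.5713 0.1981 0.0867] w 0.0271 F [-0.   0.3 -0.3] t 22.63
```

>>> drive_tool(targets=[[[0,0,0.012],[0.001,0.003,-0.005],0.0],[[0,0,0],[0,0,-0.01],0.0],[[0,0,0],[0,0,-0.01],0.0],[[0,0,0],[0,0,-0.004],0.0],[[0,0,0],[0,0,0],0.0],[[0,0,0],[0,0,0],0.0]])

```text
time: 23.13
eef_pos: [0.5746, 0.2001, 0.0572]
tcp_rot: [-1.382, 2.817, -0.004]
ft_force: [0.2, -0.3, 0.3]
grip_width: 0.0271
```

```bash
python3 go.py .5725 .2012 .0472 142.4
```

```text
turn [0.0005 0.0044 0.0025] shift [-0.0021  0.0011 -0.01  ] at [0.5746 0.2001 0.0572] w 0.0271 F [ 0.2 -0.3  0.3] t 23.13
```

>>> drive_tool(targets=[[[0,0.004,0.002],[-0.002,0.001,-0.006],0.0],[[0,0,0],[0,0,-0.004],0.0],[[0,0,0],[0,0,0],0.0],[[0,0,0],[0,0,0],0.0]])

```text
time: 23.47
eef_pos: [0.5727, 0.2015, 0.0466]
tcp_rot: [-1.387, 2.818, -0.001]
ft_force: [0.1, -0.7, 3.6]
grip_width: 0.0276
```

```bash
python3 go.py .5725 .2012 .0472 142.4
```

```text
turn [ 0.0003  0.0009 -0.0002] shift [-0.0002 -0.0003  0.0006] at [0.5727 0.2015 0.0466] w 0.0276 F [ 0.1 -0.7  3.6] t 23.47
```

Red is on the floor. Release and retreat.

>>> drive_tool(targets=[[[0,0,0],[0,0,0],0.06],[[0,0,0],[0,0,0],0.06],[[0,0,0],[0,0,0],0.06],[[0,0,0],[0,0,0],0.06],[[0,0,0],[0,0,0],0.06],[[0,0,0],[0,0,0],0.06],[[0,0,0],[0,0,0],0.06]])

```text
time: 24.05
eef_pos: [0.5737, 0.2018, 0.0479]
tcp_rot: [-1.386, 2.816, -0.002]
ft_force: [0.9, 0.4, 0.7]
grip_width: 0.0587
```

>>> drive_tool(targets=[[[0,0,0],[0,0,0.02],0.06],[[0,0,0],[0,0,0.03],0.06],[[0,0,0],[0,0,0.03],0.06],[[0,0,-0.06],[0,-0.02,0.02],0.06],[[0,0,-0.11],[0,-0.034,0.01],0.06],[[0,0,-0.11],[0,-0.034,0],0.06],[[0,0,-0.11],[0,-0.034,0],0.06],[[0,0,-0.11],[0,-0.034,0],0.06]])

```text
time: 24.72
eef_pos: [0.5721, 0.0475, 0.1631]
tcp_rot: [-0.632, 3.07, 0.001]
ft_force: [0.1, -0.4, 1.0]
grip_width: 0.06
```

```bash
python3 go.py .597 -.220 .15 62.7; python3 look.py 8 d
```

```text
turn [ 8.000e-04  7.300e-03 -8.826e-01] shift [ 0.0249 -0.2675 -0.0131] at [0.5721 0.0475 0.1631] w 0.06 F [ 0.1 -0.4  1. ] t 24.72
(400, 885, 3) [0.5726 0.0439 0.1628]
```

View pics/c8.png

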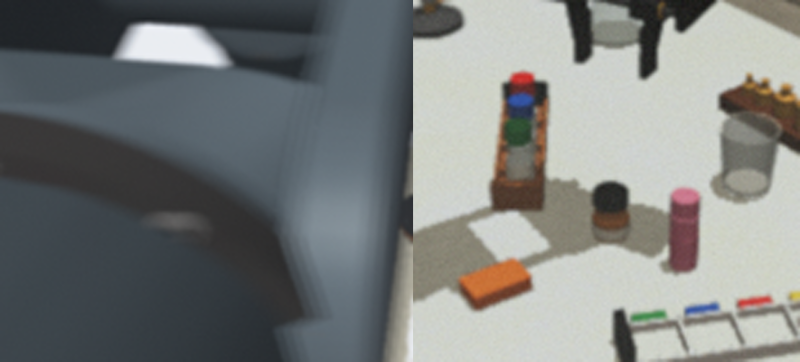

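Green, blue and red stand in line at crop (517,130), (520,104) and (522,82). Yellow is next.

>>> drive_tool(targets=[[[0,0,-0.11],[0.002,-0.034,0],0.06],[[0,0,-0.11],[0.002,-0.034,0],0.06],[[0,0,-0.11],[0.003,-0.034,0],0.06],[[0,0,-0.11],[0.003,-0.034,0],0.06],[[0,0,-0.11],[0.003,-0.036,0],0.06],[[0,0,-0.11],[0.004,-0.034,0],0.06],[[0,0,-0.11],[0.004,-0.03,0],0.06],[[0,0,-0.08],[0.003,-0.018,0],0.06]])

```text
time: 25.48
eef_pos: [0.5953, -0.2116, 0.1627]
tcp_rot: [0.731, 3.049, 0.005]
ft_force: [0.0, 0.8, -0.4]
grip_width: 0.0598
```

```bash
python3 go.py .597 -.220 .12 62.7
```

```text
turn [-0.0014  0.0068 -0.0061] shift [ 0.0017 -0.0084 -0.0427] at [ 0.5953 -0.2116  0.1627] w 0.0598 F [ 0.   0.8 -0.4] t 25.48
```

>>> drive_tool(targets=[[[-0.001,0.006,0],[0.001,-0.007,-0.02],0.06],[[0,0,0],[0,0,-0.02],0.06],[[0,0,0],[0,0,-0.005],0.06],[[0,0,0],[0,0,0],0.06],[[0,0,0],[0,0,0],0.06]])

```text
time: 25.9
eef_pos: [0.5991, -0.2229, 0.1169]
tcp_rot: [0.737, 3.048, -0.001]
ft_force: [-0.6, 0.8, -0.2]
grip_width: 0.0602
```

```bash
python3 go.py .597 -.220 .0445 62.7; python3 look.py 9 w; python3 - <<'E'
from h import *
x=np.array([.459,.889,0]); p=r.sense()["eef_pos"]
print(proj("side",[p-x*.0375,[.597,-.22,.086]]).round(1).tolist())
s=cv2.imread("pics/s9.png")[190:250,310:380]; cv2.imwrite("pics/s9z.png",cv2.resize(s,None,fx=8,fy=8,interpolation=cv2.INTER_CUBIC))
E
```

```text
turn [ 0.0017  0.0051 -0.002 ] shift [-0.0021  0.0029 -0.0724] at [ 0.5991 -0.2229  0.1169] w 0.0602 F [-0.6  0.8 -0.2] t 25.9
(400, 842, 3) [ 0.5995 -0.223   0.1176]
[[350.3, 214.1], [340.8, 215.5]]
```

View pics/s9z.png

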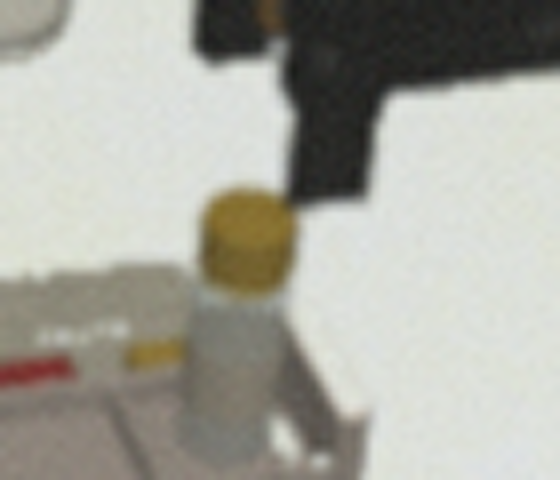

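The tip at (351,215) and the yellow cap at (341,217) match predictions.

>>> drive_tool(targets=[[[0.002,0.006,-0.002],[-0.003,0.003,-0.018],0.06],[[0.001,0.003,0],[-0.001,0,-0.018],0.06],[[0.001,0.003,0],[-0.001,0,-0.018],0.06],[[0,0,0],[0,0,-0.009],0.06],[[0,0,0],[0,0,0],0.06],[[0,0,0],[0,0,0],0.06]])

```text
time: 26.5
eef_pos: [0.5996, -0.2182, 0.0606]
tcp_rot: [0.73, 3.048, -0.005]
ft_force: [-0.2, 0.6, 1.0]
grip_width: 0.0602
```

```bash
python3 go.py .597 -.220 .0445 62.7
```

```text
turn [ 0.0051  0.0065 -0.0066] shift [-0.0026 -0.0018 -0.0161] at [ 0.5996 -0.2182  0.0606] w 0.0602 F [-0.2  0.6  1. ] t 26.5
```

>>> drive_tool(targets=[[[0.005,0.006,-0.006],[-0.003,-0.001,-0.009],0.06],[[0,0,0],[0,0,-0.006],0.06],[[0,0,0],[0,0,0],0.06],[[0,0,0],[0,0,0],0.06]])

```text
time: 26.83
eef_pos: [0.5985, -0.2201, 0.0477]
tcp_rot: [0.739, 3.048, -0.002]
ft_force: [-1.0, -0.2, -0.9]
grip_width: 0.0599
```

```bash
python3 go.py .597 -.220 .0445 62.7
```

```text
turn [ 0.0026  0.0052 -0.0008] shift [-0.0015  0.0001 -0.0032] at [ 0.5985 -0.2201  0.0477] w 0.0599 F [-1.  -0.2 -0.9] t 26.83
```

>>> drive_tool(targets=[[[0.003,0.005,0],[-0.001,0,-0.002],0.06],[[0,0,0],[0,0,0],0.0],[[0,0,0],[0,0,0],0.0],[[0,0,0],[0,0,0],0.0],[[0,0,0],[0,0,0],0.0],[[0,0,0],[0,0,0],0.0],[[0,0,0],[0,0,0],0.0],[[0,0,0],[0,0,0],0.0]])

```text
time: 27.5
eef_pos: [0.5982, -0.2208, 0.0468]
tcp_rot: [0.741, 3.051, -0.0]
ft_force: [0.3, -0.5, -0.0]
grip_width: 0.0274
```

>>> drive_tool(targets=[[[0,0,0],[0,0,0],0.0],[[0,0,0],[0,0,0],0.0]])

```text
time: 27.67
eef_pos: [0.5981, -0.2207, 0.0468]
tcp_rot: [0.74, 3.051, -0.0]
ft_force: [0.3, -0.2, -0.6]
grip_width: 0.0273
```

```bash
python3 go.py .597 -.220 .0445 62.7
```

```text
turn [ 0.0005  0.0016 -0.0004] shift [-0.0011  0.0007 -0.0023] at [ 0.5981 -0.2207  0.0468] w 0.0273 F [ 0.3 -0.2 -0.6] t 27.67
```

>>> drive_tool(targets=[[[0,0,0],[0,0,0.01],0.0],[[0,0,0],[0,0,0.02],0.0],[[0,0,0],[0,0,0.025],0.0],[[0,0,0],[0,0,0.025],0.0],[[0,0,0],[0,0,0.025],0.0],[[0,0,0],[0,0,0.02],0.0],[[0,0,0.04],[0,0.01,0.01],0.0],[[0,0,0.08],[0,0.025,0],0.0]])

```text
time: 28.33
eef_pos: [0.5965, -0.1885, 0.1907]
tcp_rot: [0.559, 3.091, -0.004]
ft_force: [0.0, -0.6, 0.0]
grip_width: 0.0271
```

>>> drive_tool(targets=[[[0,0,0.1],[0,0.034,0],0.0],[[0,0,0.1],[0,0.034,0],0.0],[[0,0,0.1],[0,0.034,0],0.0],[[0,0,0.1],[0,0.034,0],0.0],[[0,0,0.1],[0,0.034,0],0.0],[[0,0,0.1],[0,0.034,0],0.0],[[0,0,0.1],[0,0.034,0],0.0],[[0,0,0.1],[0,0.034,0],0.0]])

```text
time: 29.0
eef_pos: [0.5967, 0.0899, 0.2009]
tcp_rot: [-0.733, 3.038, -0.005]
ft_force: [0.0, 0.6, -0.8]
grip_width: 0.0274
```

```bash
python3 go.py .6024 .2401 .15 142.4
```

```text
turn [-0.0042  0.016   0.441 ] shift [ 0.0057  0.1502 -0.0509] at [0.5967 0.0899 0.2009] w 0.0274 F [ 0.   0.6 -0.8] t 29.0
```

>>> drive_tool(targets=[[[-0.002,0.005,0.1],[0.002,0.034,0],0.0],[[-0.002,0.005,0.1],[0.002,0.034,-0.004],0.0],[[0,0,0.09],[0.002,0.03,-0.01],0.0],[[0,0,0.08],[0.002,0.022,-0.01],0.0],[[0,0,0.03],[0.002,0.012,-0.01],0.0],[[0,0,0],[0,0.003,-0.006],0.0],[[0,0,0],[0,0,0],0.0],[[0,0,0],[0,0,0],0.0]])

```text
time: 29.67
eef_pos: [0.6047, 0.2389, 0.1653]
tcp_rot: [-1.365, 2.816, -0.004]
ft_force: [0.1, 0.2, 0.6]
grip_width: 0.027
```

```bash
python3 go.py .6024 .2401 .0474 142.4
```

```text
turn [-0.0029  0.0118  0.0118] shift [-0.0023  0.0012 -0.1179] at [0.6047 0.2389 0.1653] w 0.027 F [0.1 0.2 0.6] t 29.67
```

>>> drive_tool(targets=[[[-0.002,0.012,0.012],[-0.002,0.002,-0.01],0.0],[[0,0,0],[0,0.001,-0.018],0.0],[[0,0.002,0],[-0.001,0.001,-0.018],0.0],[[0,0.002,0.003],[-0.001,0.001,-0.018],0.0],[[0,0,0.003],[0,0,-0.01],0.0],[[0,0,0],[0,0,0],0.0],[[0,0,0],[0,0,0],0.0]])

```text
time: 30.25
eef_pos: [0.6032, 0.2342, 0.0898]
tcp_rot: [1.376, -2.82, -0.001]
ft_force: [1.1, -0.6, -0.2]
grip_width: 0.0273
```

```bash
python3 go.py .6024 .2401 .0474 142.4
```

```text
turn [ 0.0013 -0.0035  0.0067] shift [-0.0008  0.0059 -0.0424] at [0.6032 0.2342 0.0898] w 0.0273 F [ 1.1 -0.6 -0.2] t 30.25
```

>>> drive_tool(targets=[[[0.001,-0.003,0.006],[-0.001,0.006,-0.004],0.0],[[0,0,0],[0,0,-0.01],0.0],[[0,0,0],[0,0,-0.01],0.0],[[0,0,0],[0,0,-0.006],0.0],[[0,0,0],[0,0,0],0.0],[[0,0,0],[0,0,0],0.0]])

```text
time: 30.75
eef_pos: [0.6046, 0.2401, 0.0599]
tcp_rot: [-1.382, 2.815, -0.003]
ft_force: [0.5, -0.4, 0.2]
grip_width: 0.0271
```

```bash
python3 go.py .6024 .2401 .0474 142.4
```

```text
turn [-0.0008  0.0054  0.0018] shift [-0.0022 -0.     -0.0125] at [0.6046 0.2401 0.0599] w 0.0271 F [ 0.5 -0.4  0.2] t 30.75
```

>>> drive_tool(targets=[[[0,0.005,0.002],[-0.002,0,-0.007],0.0],[[0,0,0],[0,0,-0.005],0.0],[[0,0,0],[0,0,0],0.0],[[0,0,0],[0,0,0],0.0]])

```text
time: 31.08
eef_pos: [0.6026, 0.2404, 0.047]
tcp_rot: [-1.388, 2.817, 0.001]
ft_force: [0.3, -0.7, -0.2]
grip_width: 0.0273
```

```bash
python3 go.py .6024 .2401 .0474 142.4
```

```text
turn [-0.0009  0.0005 -0.0009] shift [-0.0002 -0.0003  0.0004] at [0.6026 0.2404 0.047 ] w 0.0273 F [ 0.3 -0.7 -0.2] t 31.08
```

Release, lift, and move away for a clear view.

>>> drive_tool(targets=[[[0,0,0],[0,0,0],0.06],[[0,0,0],[0,0,0],0.06],[[0,0,0],[0,0,0],0.06],[[0,0,0],[0,0,0],0.06],[[0,0,0],[0,0,0],0.06],[[0,0,0],[0,0,0],0.06],[[0,0,0],[0,0,0],0.06]])

```text
time: 31.67
eef_pos: [0.6038, 0.2406, 0.0484]
tcp_rot: [-1.387, 2.815, -0.0]
ft_force: [-0.3, -0.2, -0.2]
grip_width: 0.0588
```

>>> drive_tool(targets=[[[0,0,0],[0,0,0.02],0.06],[[0,0,0],[0,0,0.03],0.06],[[0,0,0],[0,0,0.03],0.06],[[0,0,0],[0,0,0.04],0.06],[[0,0,0],[-0.01,0.03,0.02],0.06],[[0,0,0],[-0.02,0.035,0],0.06],[[0,0,0],[-0.02,0.035,0],0.06],[[0,0,0],[-0.02,0.035,0],0.06]])

```text
time: 32.33
eef_pos: [0.5365, 0.3712, 0.1954]
tcp_rot: [-1.364, 2.823, -0.002]
ft_force: [-0.0, 1.2, -0.1]
grip_width: 0.0599
```

>>> drive_tool(targets=[[[0,0,0],[-0.02,0.035,0],0.06],[[0,0,0],[-0.02,0.035,0],0.06],[[0,0,0],[-0.02,0.035,0],0.06],[[0,0,0],[-0.02,0.035,0],0.06],[[0,0,0],[-0.02,0.035,0],0.06],[[0,0,0],[-0.02,0.03,0],0.06],[[0,0,0],[-0.01,0.015,0],0.06],[[0,0,0],[0,0,0],0.06]])

```text
time: 33.0
eef_pos: [0.3936, 0.6068, 0.1981]
tcp_rot: [-1.371, 2.813, 0.005]
ft_force: [0.5, -0.3, 0.4]
grip_width: 0.0598
```

```bash
python3 look.py 10 d
```

```text
(400, 885, 3) [0.3959 0.6038 0.1979]
```

View pics/c10.png

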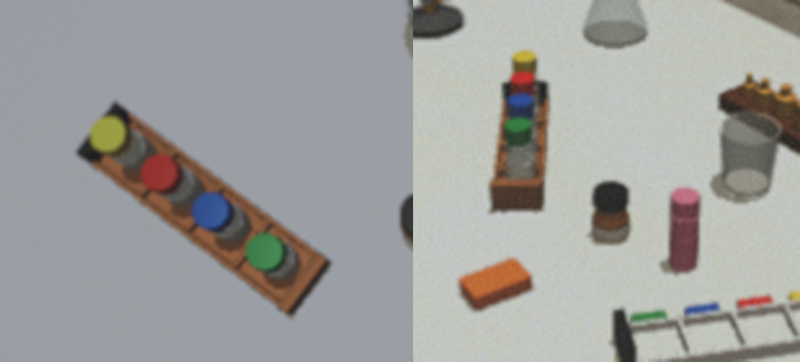

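The order from the black end is yellow (108,134), red (160,173), blue (211,211), green (265,252). All are upright and white rack is empty. I'll measure the positions in the cells.

```bash
python3 - <<'E'
from h import *
top=cv2.imread("pics/t10.png"); h=cv2.cvtColor(top,cv2.COLOR_BGR2HSV)
u=np.array([.6097,.7927]); x=np.array([u[1],-u[0]]); c=np.array([.5576,.1828])
for n,lo,hi in(("yel",22,34),("red",0,5),("red2",173,180),("blu",105,125),("gre",45,80)):
    m=cv2.inRange(h,(lo,140,60),(hi,255,255)); m[:,240:]=0; m[:140]=0; m[235:]=0
    k,_,st,ce=cv2.connectedComponentsWithStats(m)
    if k<2: continue
    i=1+np.argmax(st[1:,4]); d=onz("top",ce[i],.085)[:2]-c; print(n,st[i,4],ce[i].round(1),"x,y in rack",(d@x).round(4),(d@u).round(4))
s=r.sense(); print(s["time"],s["joint_vel"].round(3))
E
```

```text
yel 131 [141.6 161.9] x,y in rack 0.002 0.0714
red 168 [161.3 176.5] x,y in rack 0.0025 0.0222
red2 1 [167. 181.] x,y in rack 0.0022 0.0078
blu 151 [181.4 191.2] x,y in rack 0.0032 -0.0265
33.1 [-0.048 -0.007  0.015 -0.018 -0.001 -0.003]
```

Measured offsets are within about 3 mm of the cell centres. Green fell outside the saturation mask, so I'll check it with a looser one and hand in if it is good.

>>> drive_tool(targets=[[[0,0,0],[0,0,0],0.06],[[0,0,0],[0,0,0],0.06],[[0,0,0],[0,0,0],0.06],[[0,0,0],[0,0,0],0.06]])

```text
time: 33.43
eef_pos: [0.3999, 0.5988, 0.1977]
tcp_rot: [-1.36, 2.821, -0.003]
ft_force: [0.0, 0.7, 0.1]
grip_width: 0.06
```

```bash
python3 - <<'E'
from h import *
top=r.snapshot("top")[:,:,::-1].copy(); h=cv2.cvtColor(top,cv2.COLOR_BGR2HSV)
u=np.array([.6097,.7927]); x=np.array([u[1],-u[0]]); c=np.array([.5576,.1828])
m=cv2.inRange(h,(45,100,40),(90,255,255)); m[:,240:]=0; m[:140]=0; m[235:]=0
k,_,st,ce=cv2.connectedComponentsWithStats(m); i=1+np.argmax(st[1:,4]); d=onz("top",ce[i],.085)[:2]-c
a,b=d@x,d@u; print("green",st[i,4],ce[i],a,b)
if abs(a)<.007 and abs(b+.0735)<.007: r.hand_in(); print("handed in")
E
```

```text
green 162 [202.19753086 207.09259259] 0.0027852504345575063 -0.07611963147646472
the job is handed in; nothing more can be done
handed in
```

I moved all four vials into the wooden rack in reverse order and handed the job in at about 33.5 s. From the black end they now stand yellow, red, blue, green. The pink look-alike was not touched.

In the last pictures, all four vials are upright and let go, the white rack is empty, and the arm is well clear. The cap positions came out 2–3 mm from the cell centres along x and y, against the 12.5 mm allowed. The first colour mask missed green, but a looser one found it 2.8 mm (x) and 2.6 mm (y) from its cell centre. I did not measure the vials' height, tilt or speed beyond what those pictures show. The two cameras disagreed by about 2 mm, which fits their stated calibration.

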